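Fetch the immersion oil from behind the stain jars

TASK

The small brown immersion-oil bottle has ended up behind the three tall stain jars in the white staining tray. Stand all three jars on the empty steel tray to the side, then take the oil bottle out and stand it in the black dish beside the microscope, and after that put each jar back upright in the saucer that matches its lid colour. Set the jars and the oil bottle down rather than dropping them, tip none of them over, and leave the white saline bottle where it is.

Things in the scene. Friction and masses are not known exactly. Their poses are not given: they have to be found in the camera images.
- jar_green: closed upright glass stain jar with green screw lid and pale green fixative, 110 mm tall, glass 50 mm in diameter, lid 52 mm in diameter and 18 mm high, about 240 g. Origin: centre of its underside, z up; yaw has no meaning. Starts in the saucer of its colour; the jars stand 70 to 130 mm apart (centres) round the oil bottle: take them by the lid, fingers clear of the other jars
- jar_red: closed upright glass stain jar with red screw lid and red stain, 110 mm tall, glass 50 mm in diameter, lid 52 mm in diameter and 18 mm high, about 240 g. Origin: centre of its underside, z up; yaw has no meaning. Starts in the saucer of its colour; the jars stand 70 to 130 mm apart (centres) round the oil bottle: take them by the lid, fingers clear of the other jars
- jar_blue: closed upright glass stain jar with blue screw lid and dark blue-violet stain, 110 mm tall, glass 50 mm in diameter, lid 52 mm in diameter and 18 mm high, about 240 g. Origin: centre of its underside, z up; yaw has no meaning. Starts in the saucer of its colour; the jars stand 70 to 130 mm apart (centres) round the oil bottle: take them by the lid, fingers clear of the other jars
- saucer_green: green saucer, fixed, 74 mm across outside, rim 7 mm high, inside 66 mm across. Origin: centre of its underside, inner floor 3 mm above. The saucers lie, in changing order, in a white staining tray (170 x 270 mm, wall 18 mm high, floor 4 mm): two left and right of the oil bottle, one on its robot side
- saucer_red: red saucer, fixed, 74 mm across outside, rim 7 mm high, inside 66 mm across. Origin: centre of its underside, inner floor 3 mm above. The saucers lie, in changing order, in a white staining tray (170 x 270 mm, wall 18 mm high, floor 4 mm): two left and right of the oil bottle, one on its robot side
- saucer_blue: blue saucer, fixed, 74 mm across outside, rim 7 mm high, inside 66 mm across. Origin: centre of its underside, inner floor 3 mm above. The saucers lie, in changing order, in a white staining tray (170 x 270 mm, wall 18 mm high, floor 4 mm): two left and right of the oil bottle, one on its robot side
- oil_bottle: small brown dropper bottle, yellow label, black cap: 56 mm tall; body 26 mm in diameter, 38 mm high; cap 20 mm in diameter; about 30 g. Origin: centre of its underside, z up. Stands on the staining tray's floor at the far side, its axis about 60 mm from that of each jar around it and 31 mm from the tray's far wall
- oil_dish: round black dish, fixed on the bench beside the microscope: 64 mm across outside, rim 8 mm high, inside 56 mm across. Origin: centre of its underside, inner floor 3 mm above. The microscope (190 mm wide, 520 mm tall, fixed) stands on the dish's left (+y), its base 90 mm or more from the dish's centre
- steel_tray: empty shallow stainless-steel tray on the robot's right, fixed, side area for the jars: 200 mm along its x, 180 mm along its y, rim 14 mm high, walls and floor 3 mm thick. Origin: centre of its underside. Jars fit with finger room at, for example, (48, -40), (-48, -40) and (0, 40) mm from its centre
- saline_bottle: white dropper bottle, orange cap, shape and size of the oil bottle; origin: centre of its underside. Bystander in the staining tray's near left corner, leave it. A light-blue slide mailer (30 x 34 x 20 mm) lies in the near right corner. Other bench items lie nearer the robot than the trays (under 25 mm high), beyond x = 0.74 m, or over 0.52 m to the right
Things that resemble listed ones, but are neither listed nor needed, are in the scene too. What is shaped like the jar_red but yellow is not meant.

How it is judged (in metres and radians):
On the way, in this order (a step that is already met when the one before it is completed fails the run):
1. all three jars stand released on the steel tray, the oil bottle still in its place (x of jar_green in the frame of steel_tray between -0.097 and 0.097 m and y of jar_green in the frame of steel_tray between -0.087 and 0.087 m and z of each of jar_green, jar_red, jar_blue in the frame of steel_tray below 0.007 m and angle between each of jar_green, jar_red, jar_blue's own z axis and vertical below 0.1 rad and linear speed of each of jar_green, jar_red, jar_blue below 0.03 m/s and contact force between the fingers and jar_green below 0.1 N and x of jar_red in the frame of steel_tray between -0.097 and 0.097 m and y of jar_red in the frame of steel_tray between -0.087 and 0.087 m and contact force between the fingers and jar_red below 0.1 N and x of jar_blue in the frame of steel_tray between -0.097 and 0.097 m and y of jar_blue in the frame of steel_tray between -0.087 and 0.087 m and contact force between the fingers and jar_blue below 0.1 N and distance of oil_bottle from where it was at the start of the episode below 0.04 m), for 0.2 s.
2. the oil bottle stands released in the black dish while the jars are still on the steel tray (horizontal distance between oil_bottle and oil_dish below 0.015 m and z of oil_bottle in the frame of oil_dish below 0.006 m and angle between each of oil_bottle, jar_green, jar_red, jar_blue's own z axis and vertical below 0.1 rad and linear speed of each of oil_bottle, jar_green, jar_red, jar_blue below 0.03 m/s and contact force between the fingers and oil_bottle below 0.1 N and x of jar_green in the frame of steel_tray between -0.097 and 0.097 m and y of jar_green in the frame of steel_tray between -0.087 and 0.087 m and z of each of jar_green, jar_red, jar_blue in the frame of steel_tray below 0.007 m and contact force between the fingers and jar_green below 0.1 N and x of jar_red in the frame of steel_tray between -0.097 and 0.097 m and y of jar_red in the frame of steel_tray between -0.087 and 0.087 m and contact force between the fingers and jar_red below 0.1 N and x of jar_blue in the frame of steel_tray between -0.097 and 0.097 m and y of jar_blue in the frame of steel_tray between -0.087 and 0.087 m and contact force between the fingers and jar_blue below 0.1 N), for 0.2 s.
At the end, for the whole second after the job is handed in: Each jar stands upright (within 0.1 rad) on the floor of the saucer of its own lid colour, its axis within 10 mm of the saucer's centre; the oil bottle stands upright on the floor of the black dish within 15 mm of its centre; all are released and at rest (horizontal distance between jar_green and saucer_green below 0.01 m and z of jar_green in the frame of saucer_green below 0.006 m and angle between each of jar_green, jar_red, jar_blue, oil_bottle's own z axis and vertical below 0.1 rad and linear speed of each of jar_green, jar_red, jar_blue, oil_bottle below 0.03 m/s and contact force between the fingers and jar_green below 0.1 N and horizontal distance between jar_red and saucer_red below 0.01 m and z of jar_red in the frame of saucer_red below 0.006 m and contact force between the fingers and jar_red below 0.1 N and horizontal distance between jar_blue and saucer_blue below 0.01 m and z of jar_blue in the frame of saucer_blue below 0.006 m and contact force between the fingers and jar_blue below 0.1 N and horizontal distance between oil_bottle and oil_dish below 0.015 m and z of oil_bottle in the frame of oil_dish below 0.006 m and contact force between the fingers and oil_bottle below 0.1 N); the robot touches nothing.
It fails at once if a jar or the oil bottle is tipped by more than 0.6 rad (angle between any of jar_green, jar_red, jar_blue, oil_bottle's own z axis and vertical above 0.6 rad).
It fails at once if a jar or the oil bottle is dropped (moves faster than 0.55 m/s while the fingers do not hold it, a fall of about 15 mm) ((linear speed of jar_green above 0.55 m/s and contact force between the fingers and jar_green below 0.05 N) or (linear speed of jar_red above 0.55 m/s and contact force between the fingers and jar_red below 0.05 N) or (linear speed of jar_blue above 0.55 m/s and contact force between the fingers and jar_blue below 0.05 N) or (linear speed of oil_bottle above 0.55 m/s and contact force between the fingers and oil_bottle below 0.05 N)).
It fails at once if the saline bottle is moved by more than 20 mm or tipped (distance of saline_bottle from where it was at the start of the episode above 0.02 m or angle between saline_bottle's own z axis and vertical above 0.5 rad).
It also fails if it takes over 144 s, if anything falls off the work surface, if the arm or the gripper's body presses on something with over 40 N, if the wrist force passes 120 N, or if a joint passes its speed limit or range.

ROBOT

A 6-joint arm with a two-finger parallel gripper is mounted at the origin on the work surface. World frame = base frame: x ahead of the robot, y to its left, z up, the work surface at z = 0. Lengths are in m, angles in degrees, forces in N, time in s.
With the tool pointing down it reaches from about 0.275 to 0.825 m from the base axis. Payload 4.9 kg.
Tool frame: the origin (TCP) lies midway between the tips of the shut fingers; the grasp point (between the pads) lies 19 mm behind it; z points along the fingers, y is the line along which they close (so a half turn about z gives the same grasp; the last joint's range is limited). The gripper opens to 85 mm and grips with 20 to 120 N. Pads are 22 mm wide; open, the fingers measure 114 mm over their backs; the gripper's body (76 mm by 85 mm) begins 54 mm behind the grasp point. The pads swing forward as they close: fully open they stand 13 mm farther back than shut.
Start: joints at [-80.569, 18.69, -11.035, 60.275, 0, 82.311], TCP at [0.162, -0.526, 0.231] pointing down, gripper open.
Joint ranges: [-152.03, 152.03], [-55.5, 102.48], [-74.3, 77.21], [-110.64, 120.58], [-84.22, 78.4], [-180, 180]. Speed limits (degrees/s): [147.25, 147.25, 180, 180, 180, 180].

INTERFACE

Orientations are given as [roll, pitch, yaw] about the fixed x, y, z axes, in that order (R = Rz(yaw) Ry(pitch) Rx(roll)).
In Python, from cell import ctrl gives the robot as it stands.
- The arm moves only by the tool play_rows, never from a script. Its argument "steps" is a list of rows, each a list of 6 numbers: the shift along the tool's x, y, z in a scale on which 1.0 is 0.5 m, then the turn, a rotation vector about the tool's x, y, z in parts of the range, where 1.0 means 180 degrees. In form: [[tx, ty, tz, rx, ry, rz], ...]. A call has 1 to 12 rows; each row is the pose to reach, as a shift and turn from the pose commanded when the call began, along the tool's axes at that moment; what a row does not reach only later rows make up. A row lasts 1/12 s, in which the tool goes at most 41.7 mm and 7.16 degrees, less where a joint would pass 70% of its speed; a pose out of reach is approached as far as the arm can. A shift or turn number past 1, either way, is cut back to 1. A call with a gripper value outside its range is refused whole. "hand" is the opening, from -1 (shut) to 1 (fully open), set as the call begins (left out, the last holds). The fingers move at their own pace and stop on an object; "squeeze" is the grip in N (left out, the last holds). Time passes only in rows, so rows that repeat a pose let the fingers close. It gives the time, the measured TCP pose, the force, the opening and the grip force at its end, in the units of the state.
- ctrl.sense(): the state, without advancing time (a new reading comes with each control period).
- ctrl.grab_frame(name): name is "scene" or "side" or "wrist"; returns a dict with "color" (420x560x3 uint8, red, green, blue), "fx", "fy", "cx", "cy" (pixels), "rvec" (rotation vector, rad) and "tvec" (3), from world to camera coordinates, as OpenCV has them. Camera axes: x right, y down, z forward; pixel columns grow to the right and rows downward; lengths in m; the calibration is good to about 2 mm. A picture is of the moment at which its call begins. There is no depth.
- ctrl.sign_off(): hands the job in; it is judged then, once.
The state is a dict: "time": time; "joints": joint angles; "joint_vel": joint speeds; "joint_torque": joint torques, N m; "tool_pos": TCP position; "tool_rot": TCP orientation; "ft_force": force on the tool from outside, world axes, zero at the start; "wrist_torque": the same for the moment, N m; "width": opening from 0.0 (shut) to 1.0 (fully open); "gripper_force": force on a finger pad.
Only numpy, scipy, OpenCV 4.12 (cv2) and the standard library are available. Lean on these libraries where they do the work, as an engineer would, in place of code of your own. Each camera call takes 0.05 s, during which the arm holds its last target. There are 200 camera calls.

## Working session

There is one attempt and no reset: what is moved stays moved. The work goes in short steps, Python scripts to look and compute and a tool call to move; the robot and the scene stay as the last step left them, time stands still between calls to the robot, and variables do not carry over. Pictures are saved under pics/ and viewed, at most 14 in all, crops included, and the job is handed in when it is done.

Besides the shell and the picture viewer there is one more tool, called after "Emit:" as name(argument=value, ...), one argument or row to a line, values as JSON. play_rows: Moves the arm, as the interface text tells. Its arguments: {"type":"object","properties":{"steps":{"type":"array"},"hand":{"type":"number"},"squeeze":{"type":"number"}},"required":["steps"]}

```bash
ls; mkdir -p pics; python3 - <<'E'
from cell import ctrl
import cv2
for n in("scene","side"):
    f=ctrl.grab_frame(n);cv2.imwrite(f"pics/{n}0.png",f["color"][...,::-1])
    print(n,{k:f[k] for k in f if k!="color"})
print(ctrl.sense())
E
```

```text
pics
scene {'fx': 452.8965493369128, 'fy': 452.8965493369128, 'cx': 283.383033315626, 'cy': 207.9916437225991, 'rvec': array([ 1.50804913,  1.97434547, -0.91089474]), 'tvec': array([ 0.12478368, -0.30395319,  1.50695037])}
side {'fx': 520.805799707015, 'fy': 520.805799707015, 'cx': 285.7098220786235, 'cy': 203.93250318943495, 'rvec': array([ 1.22790132,  2.22647442, -1.02327647]), 'tvec': array([ 0.26059492, -0.24690295,  1.48266586])}
{'time': 0.1, 'joints': array([-8.05695300e+01,  1.87293111e+01, -1.10847483e+01,  6.02754044e+01,
       -3.25538732e-04,  8.23118629e+01]), 'joint_vel': array([ 0.02359783, -0.11260966,  0.20624868, -0.00786513, -0.12725554,
       -0.0084386 ]), 'joint_torque': array([ 1.19931981e-03, -4.44238222e+01,  2.63039303e+01,  7.87599332e-03,
       -5.92841070e-05, -1.84066130e-05]), 'tool_pos': array([ 0.16182598, -0.52511649,  0.23057716]), 'tool_rot': array([-1.79911297e+02, -1.16459344e-02,  1.71185984e+01]), 'ft_force': array([ 0.2318385 , -0.31278137,  0.11969229]), 'wrist_torque': array([ 0.02888199, -0.01441648, -0.01185473]), 'gripper_force': 0.0, 'width': 0.9963299848265017}
```

View pics/scene0.png

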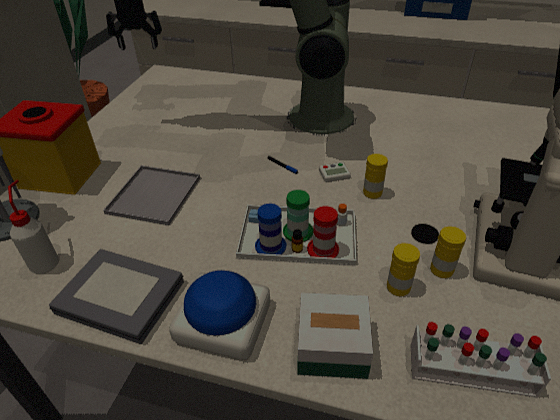

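View pics/side0.png

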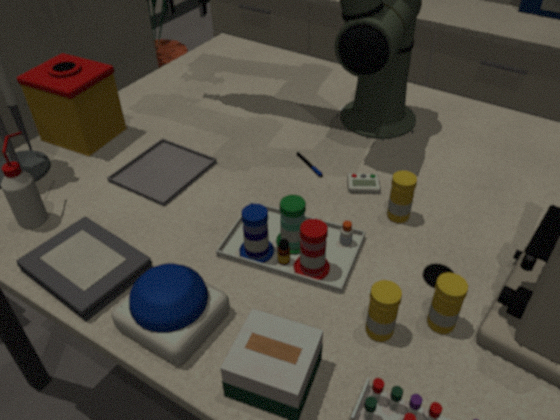

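Scene view: blue lid at (270,212), green (298,198), red (325,215), oil bottle (297,240), saline (342,212), dish (425,233), steel tray (153,193). The side view shows blue (256,213), green (292,204), red (313,230), oil (284,250), dish (438,275), tray (162,170). Lookalikes:
- **Yellow jars:** three in the scene view, at (375,176), (404,270) and (449,252).
- **Saline bottle:** (342,212), shaped like the oil bottle.
- **Grey book-like box:** (117,293), could pass for the steel tray. I choose (153,193), the thin-rimmed one.
- **Blue dome:** (220,300).

Next, one close crop.

```bash
python3 - <<'E'
import cv2,numpy as np
a=cv2.imread("pics/scene0.png")[180:275,225:365];b=cv2.imread("pics/side0.png")[180:295,210:375]
a=cv2.resize(a,(700,475),interpolation=cv2.INTER_CUBIC);cv2.imwrite("pics/c1.png",cv2.convertScaleAbs(a,alpha=1.6))
b=cv2.resize(b,None,fx=4.5,fy=4.5,interpolation=cv2.INTER_CUBIC);cv2.imwrite("pics/c2.png",cv2.convertScaleAbs(b,alpha=1.6))
E
```

```text
(no output)
```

View pics/c1.png

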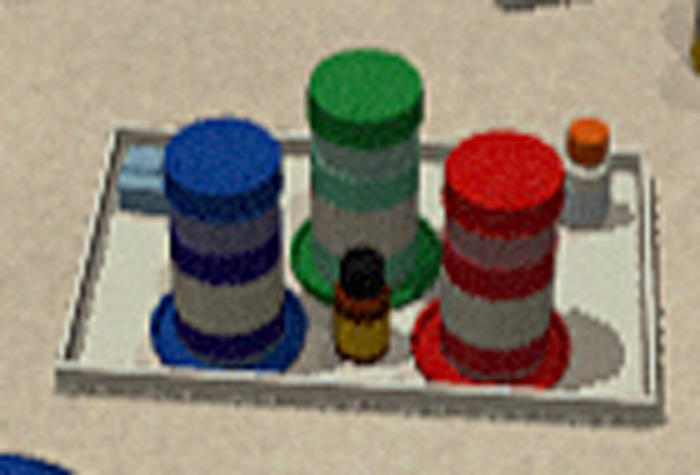

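View pics/c2.png

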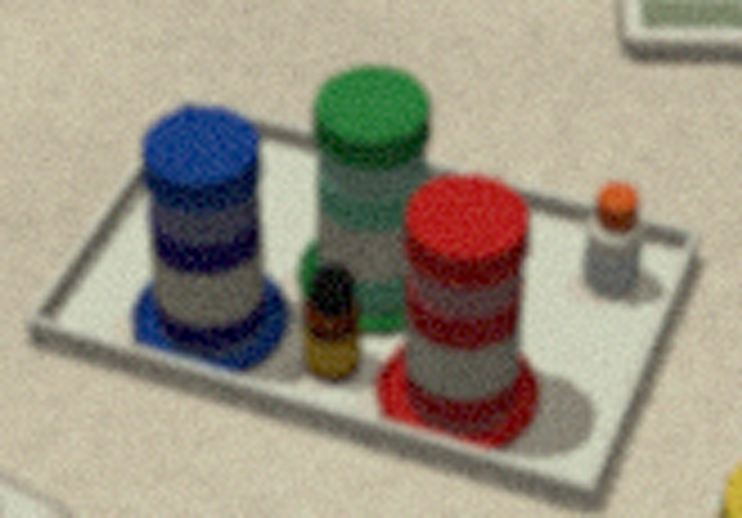

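The crops confirm three jars on saucers of their own colour, with the oil bottle (black cap, yellow label) in front. Scene crop lid tops: blue (224,152), green (365,85), red (505,166), oil cap (362,258). Side crop: blue (202,146), green (373,105), red (467,217), oil cap (332,275).

```bash
cat > h.py <<'E'
import cv2,numpy as np
from scipy.spatial.transform import Rotation as R
def P(f):
    K=np.array([[f["fx"],0,f["cx"]],[0,f["fy"],f["cy"]],[0,0,1]])
    return K,cv2.Rodrigues(np.array(f["rvec"],float))[0],np.array(f["tvec"],float)
def tri(fa,pa,fb,pb):
    M=[k@np.c_[r,t] for k,r,t in (P(fa),P(fb))]
    X=cv2.triangulatePoints(M[0],M[1],np.float64(pa).reshape(2,1),np.float64(pb).reshape(2,1))[:,0];return X[:3]/X[3]
def plane(f,p,z):
    K,r,t=P(f);d=r.T@np.linalg.inv(K)@[p[0],p[1],1];c=-r.T@t
    return c+d*(z-c[2])/d[2]
def proj(f,X):
    K,r,t=P(f);x=K@(r@np.array(X)+t);return x[:2]/x[2]
E
python3 - <<'E'
from cell import ctrl
from h import *
np.set_printoptions(precision=4,suppress=True)
s=ctrl.grab_frame("scene");d=ctrl.grab_frame("side")
S=lambda x,y:(225-.4+x/5,180-.4+y/5)
D=lambda x,y:(210-.4+x/4.5,180-.4+y/4.5)
for n,a,b,h in [("blue",(224,152),(202,146),.117),("green",(365,85),(373,105),.117),("red",(505,166),(467,217),.117),("oil",(362,258),(332,277),.06),("saline",(588,128),(619,194),.06)]:
    a=S(*a);b=D(*b);print(n,tri(s,a,d,b),plane(s,a,h),plane(d,b,h))
def dark(f,box):
    x0,y0,x1,y1=box;g=cv2.GaussianBlur(f["color"],(3,3),0)[y0:y1,x0:x1].max(2)
    m=(g<60).astype(np.uint8);c=max(cv2.findContours(m,0,1)[0],key=cv2.contourArea)
    e=cv2.fitEllipse(c);return (e[0][0]+x0,e[0][1]+y0),e[1]
a,ea=dark(s,(400,215,450,250));b,eb=dark(d,(410,255,462,285));print("dish",a,ea,b,eb,tri(s,a,d,b),plane(s,a,.007),plane(d,b,.007))
for f,n in((s,"scene"),(d,"side")):
    x0,y0,x1,y1=(95,155,210,230) if n=="scene" else (100,130,225,210)
    im=f["color"][y0:y1,x0:x1];cv2.imwrite(f"pics/t_{n}.png",cv2.convertScaleAbs(cv2.resize(im[...,::-1],None,fx=5,fy=5,interpolation=cv2.INTER_CUBIC),alpha=1.6))
E
python3 -c "
import cv2,numpy as np
a=cv2.imread('pics/t_scene.png');b=cv2.imread('pics/t_side.png')
print(a.shape,b.shape)
c=np.zeros((600,800,3),np.uint8);a=cv2.resize(a,None,fx=.65,fy=.65);b=cv2.resize(b,None,fx=.65,fy=.65);c[:a.shape[0],:a.shape[1]]=a;c[300:300+b.shape[0],390:390+b.shape[1]]=b;cv2.imwrite('pics/t.png',c)"
```

```text
blue [0.6219 0.015  0.1164] [0.62   0.0141 0.117 ] [0.6241 0.0165 0.117 ]
green [0.5576 0.0613 0.1131] [0.5607 0.0618 0.117 ] [0.5625 0.0643 0.117 ]
red [0.6015 0.1341 0.1179] [0.5982 0.1332 0.117 ] [0.6022 0.1345 0.117 ]
oil [0.6116 0.074  0.0591] [0.6114 0.0737 0.06  ] [0.6133 0.075  0.06  ]
saline [0.4973 0.1555 0.0585] [0.4981 0.1554 0.06  ] [0.4994 0.1564 0.06  ]
dish (424.61741065979004, 233.5069694519043) (18.60773277282715, 27.462888717651367) (434.6702575683594, 273.0676898956299) (18.548871994018555, 27.319019317626953) [0.5093 0.3511 0.0296] [0.4886 0.3548 0.007 ] [0.485  0.3467 0.007 ]
(375, 575, 3) (400, 625, 3)
```

View pics/t.png

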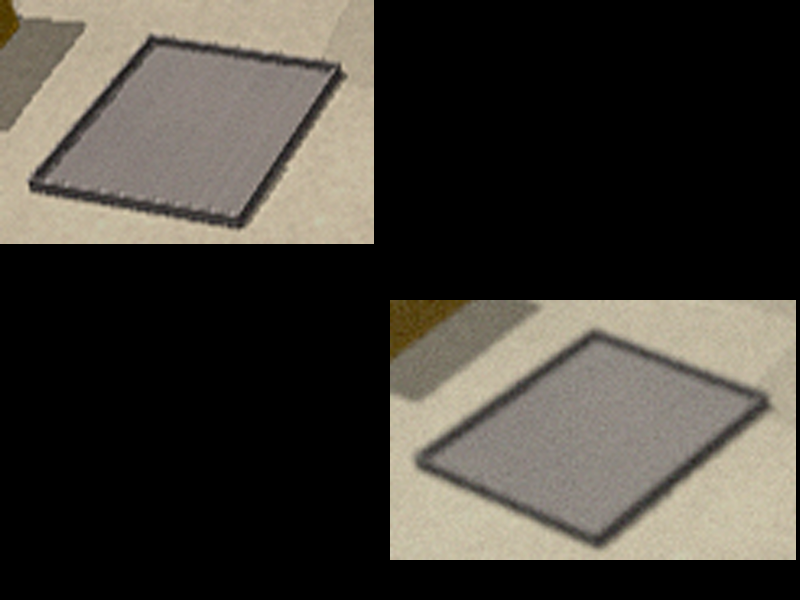

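Steel tray rim corners, in composite pixels: scene (152,37), (343,68), (240,220), (31,182); side, relative to its crop, (205,32), (378,101), (208,240), (28,160). The side box cut the dish off, so I'll redo that one.

```bash
python3 - <<'E'
from cell import ctrl
from h import *
np.set_printoptions(precision=4,suppress=True)
s=ctrl.grab_frame("scene");d=ctrl.grab_frame("side")
def dark(f,box):
    x0,y0,x1,y1=box;g=cv2.GaussianBlur(f["color"],(3,3),0)[y0:y1,x0:x1].max(2)
    m=(g<60).astype(np.uint8);c=max(cv2.findContours(m,0,1)[0],key=cv2.contourArea)
    e=cv2.fitEllipse(c);return (e[0][0]+x0,e[0][1]+y0),e[1],cv2.boundingRect(c)
a,*ea=dark(s,(400,215,450,250));b,*eb=dark(d,(405,252,470,300));print("dish",a,ea,b,eb,tri(s,a,d,b),plane(s,a,.007),plane(d,b,.007))
A=np.array([(152,37),(343,68),(240,220),(31,182)])/3.25+[95,155];B=np.array([(205,32),(378,101),(208,240),(28,160)])/3.25+[100,130]
T=[tri(s,p,d,q) for p,q in zip(A,B)];print(np.array(T),np.mean(T,0))
T=np.array([(plane(s,p,.014)+plane(d,q,.014))/2 for p,q in zip(A,B)]);print(T,T.mean(0),np.linalg.norm(T-np.roll(T,-1,0),axis=1))
E
```

```text
dish (424.6460552215576, 233.50566482543945) [(18.55887794494629, 27.546470642089844), (11, 9, 28, 20)] (434.9880790710449, 273.6697406768799) [(20.279842376708984, 26.862531661987305), (18, 12, 29, 23)] [0.5076 0.3516 0.0273] [0.4886 0.3549 0.007 ] [0.4861 0.3477 0.007 ]
[[ 0.4138 -0.4344  0.0054]
 [ 0.4198 -0.249   0.0107]
 [ 0.6104 -0.2513  0.0064]
 [ 0.6096 -0.4328  0.0026]] [ 0.5134 -0.3419  0.0063]
[[ 0.423  -0.4255  0.014 ]
 [ 0.4231 -0.2464  0.014 ]
 [ 0.6167 -0.2453  0.014 ]
 [ 0.6191 -0.4211  0.014 ]] [ 0.5205 -0.3346  0.014 ] [0.1791 0.1937 0.1759 0.1961]
```

The rows are not in the units I measure in: shifts go in shares of 0.5 m and turns go in shares of 180 degrees. I convert before sending: 0.398 m / 0.5 = 0.796, -0.07 m / 0.5 = -0.14, -72.9 degrees / 180 = -0.405.

Emit:
play_rows(
  steps=[
    [0.796,-0.15,-0.14,0,0,-0.405],
    [0.796,-0.15,-0.14,0,0,-0.405],
    [0.796,-0.15,-0.14,0,0,-0.405],
    [0.796,-0.15,-0.14,0,0,-0.405],
    [0.796,-0.15,-0.14,0,0,-0.405],
    [0.796,-0.15,-0.14,0,0,-0.405],
    [0.796,-0.15,-0.14,0,0,-0.405],
    [0.796,-0.15,-0.14,0,0,-0.405],
    [0.796,-0.15,-0.14,0,0,-0.405],
    [0.796,-0.15,-0.14,0,0,-0.405],
    [0.796,-0.15,-0.14,0,0,-0.405],
    [0.796,-0.15,-0.14,0,0,-0.405],
  ],
  hand=1,
  squeeze=40,
)

```text
time: 1.3
tool_pos: [0.5217, -0.3355, 0.3011]
tool_rot: [-180.0, 0.0, 90.2]
ft_force: [0.2, -0.1, 0.5]
width: 1.001
gripper_force: 0.0
```

```bash
python3 - <<'E'
from cell import ctrl
from h import *
f=ctrl.grab_frame("wrist");np.savez("w1.npz",**f)
cv2.imwrite("pics/w1.png",cv2.convertScaleAbs(f["color"][...,::-1],alpha=1.5))
K,r,t=P(f);print(K,-r.T@t,r);s=ctrl.sense();print(s["tool_pos"],s["tool_rot"],s["joints"])
E
```

```text
[[375.47944224   0.         286.06213142]
 [  0.         375.47944224 211.20871479]
 [  0.           0.           1.        ]] [ 0.52290822 -0.25834464  0.44354796] [[ 9.99991067e-01  4.21922131e-03  2.53418067e-04]
 [ 3.94216486e-03 -9.52597850e-01  3.04206829e-01]
 [ 1.52492144e-03 -3.04203113e-01 -9.52605974e-01]]
[ 0.52039538 -0.33630546  0.30080074] [-1.79945855e+02 -5.00877397e-03  9.00381396e+01] [-3.96793748e+01  2.46219687e+01  7.90798253e+00  7.33308626e+01
 -3.07457366e-02  5.02824952e+01]
```

View pics/w1.png

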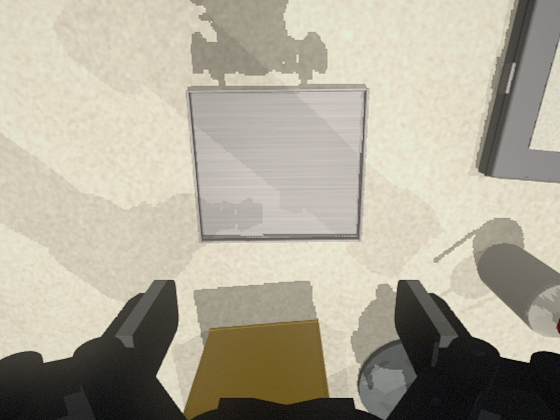

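The wrist view shows the steel tray rim corners at (189,87), (368,89), (361,241), (200,241). Next stop is the staining tray.

Scaled: 0.406 m / 0.5 = 0.812, -0.03 m / 0.5 = -0.06.

Emit:
play_rows(
  steps=[
    [0.812,0.06,-0.06,0,0,0],
    [0.812,0.06,-0.06,0,0,0],
    [0.812,0.06,-0.06,0,0,0],
    [0.812,0.06,-0.06,0,0,0],
    [0.812,0.06,-0.06,0,0,0],
    [0.812,0.06,-0.06,0,0,0],
    [0.812,0.06,-0.06,0,0,0],
    [0.812,0.06,-0.06,0,0,0],
    [0.812,0.06,-0.06,0,0,0],
    [0.812,0.06,-0.06,0,0,0],
    [0.812,0.06,-0.06,0,0,0],
    [0.812,0.06,-0.06,0,0,0],
  ],
)

```text
time: 2.35
tool_pos: [0.5495, 0.0694, 0.3312]
tool_rot: [-180.0, 0.0, 90.0]
ft_force: [0.5, -0.4, -0.1]
width: 1.003
gripper_force: 0.0
```

```bash
python3 - <<'E'
from cell import ctrl
from h import *
np.set_printoptions(precision=4,suppress=True)
w=dict(np.load("w1.npz"));T=np.array([plane(w,p,.014) for p in [(189,87),(368,89),(361,241),(200,241)]])
print(T,T.mean(0))
f=ctrl.grab_frame("wrist");np.savez("w2.npz",**f)
cv2.imwrite("pics/w2.png",cv2.convertScaleAbs(f["color"][...,::-1],alpha=1.5))
s=ctrl.sense();print(s["tool_pos"],s["tool_rot"],s["joints"])
E
```

```text
[[ 0.4176 -0.2543  0.014 ]
 [ 0.6121 -0.2556  0.014 ]
 [ 0.6161 -0.4337  0.014 ]
 [ 0.4177 -0.4345  0.014 ]] [ 0.5159 -0.3445  0.014 ]
[0.5495 0.0683 0.3311] [-179.9647    0.0415   89.9437] [-0.5327 16.6321  0.635  74.0379 -0.0418 89.5236]
```

View pics/w2.png

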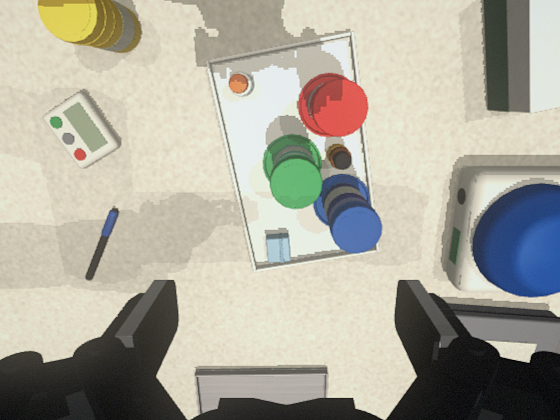

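Wrist view w2: lid tops red (338,107), green (296,183), blue (356,228); oil cap (341,158); saline (240,84), slide mailer (277,246), saucers peeking out under the jars. Now I'll measure lids and saucers by colour.

```bash
python3 - <<'E'
from cell import ctrl
from h import *
np.set_printoptions(precision=4,suppress=True)
w=dict(np.load("w2.npz"));im=cv2.GaussianBlur(w["color"],(5,5),0);hsv=cv2.cvtColor(im,cv2.COLOR_RGB2HSV)
s=ctrl.grab_frame("scene")
sc={"blue":(224,152),"green":(365,85),"red":(505,166)}
rng={"blue":((105,120),(110,200,75,140) ),"green":((55,80),()),"red":((-5,6),())}
box={"blue":(305,165,395,262),"green":(255,125,335,215),"red":(290,65,375,145)}
for n,b in box.items():
    x0,y0,x1,y1=b;h=hsv[y0:y1,x0:x1].astype(int);hh=h[...,0].copy();hh[hh>170]-=180
    lo,hi=rng[n][0]
    m=((hh>=lo)&(hh<=hi)&(h[...,1]>130))
    v=h[...,2][m];t,_=cv2.threshold(v.astype(np.uint8).reshape(-1,1),0,255,cv2.THRESH_OTSU)
    for nm,mm in(("all",m),("lid",m&(h[...,2]>t))):
        c=max(cv2.findContours(mm.astype(np.uint8),0,1)[0],key=cv2.contourArea)
        hu=cv2.convexHull(c);e=cv2.fitEllipse(hu);p=(e[0][0]+x0,e[0][1]+y0)
        print(n,nm,t,np.array(p),np.array(e[1]),cv2.boundingRect(c),cv2.contourArea(c)/cv2.contourArea(hu),plane(w,p,.117),end=" ")
        if nm=="lid":
            q=(224.6+sc[n][0]/5,179.6+sc[n][1]/5);print(tri(w,p,s,q))
        else: print()
for p,z in(((341.5,159),.06),((341.5,159),.06)): print("oil",plane(w,p,z))
print("r px lid",proj(w,[.6,.09,.117])-proj(w,[.626,.09,.117]))
# tray corners
T=np.array([plane(w,p,.018) for p in [(208,64),(352,33),(377,250),(256,269)]]);print(T,T.mean(0))
cv2.imwrite("pics/w2c.png",cv2.convertScaleAbs(cv2.resize(w["color"][55:265,230:400,::-1],None,fx=2.8,fy=2.8,interpolation=cv2.INTER_CUBIC),alpha=1.2))
E
```

```text
blue all 112.0 [356.3225 228.5306] [42.9275 46.473 ] (28, 42, 47, 43) 0.8962169400736525 [0.6222 0.0143 0.117 ] 
blue lid 112.0 [356.5499 229.019 ] [41.8594 46.2054] (29, 43, 46, 42) 0.897293546148508 [0.6224 0.0138 0.117 ] [0.6221 0.0147 0.1189]Traceback (most recent call last):
  File "<stdin>", line 15, in <module>
ValueError: max() iterable argument is empty
```

```bash
python3 - <<'E'
from cell import ctrl
from h import *
np.set_printoptions(precision=4,suppress=True)
w=dict(np.load("w2.npz"));im=cv2.GaussianBlur(w["color"],(3,3),0).astype(int)
s=ctrl.grab_frame("scene")
sc={"blue":(224,152),"green":(365,85),"red":(505,166)}
seed={"blue":(356,228),"green":(296,185),"red":(342,107)}
for n,p in seed.items():
    c0=im[p[1]-6:p[1]+7,p[0]-6:p[0]+7].reshape(-1,3).mean(0);print(n,c0)
    m=(np.abs(im-c0).max(2)<28).astype(np.uint8);m=cv2.morphologyEx(m,cv2.MORPH_CLOSE,np.ones((3,3)))
    _,L=cv2.connectedComponents(m);mm=(L==L[p[1],p[0]]).astype(np.uint8)
    c=max(cv2.findContours(mm,0,1)[0],key=cv2.contourArea);e=cv2.fitEllipse(cv2.convexHull(c));q=e[0]
    sq=(224.6+sc[n][0]/5,179.6+sc[n][1]/5)
    print(np.array(q),e[1],cv2.boundingRect(c),plane(w,q,.117),tri(w,q,s,sq))
print("oil",plane(w,(341.5,159),.06),"lid dia px",proj(w,[.626,.09,.117])-proj(w,[.574,.09,.117]))
T=np.array([plane(w,p,.018) for p in [(208,64),(352,33),(377,250),(256,269)]]);print(T,T.mean(0))
cv2.imwrite("pics/w2c.png",cv2.convertScaleAbs(cv2.resize(w["color"][55:265,230:400,::-1],None,fx=2.8,fy=2.8,interpolation=cv2.INTER_CUBIC),alpha=1.2))
E
```

```text
blue [ 55.6509  77.3846 117.929 ]
[356.3905 229.5223] (45.53474426269531, 50.87171936035156) (330, 207, 52, 46) [0.6223 0.0132 0.117 ] [0.6219 0.0144 0.1188]
green [ 68.4675 123.0414  77.8639]
[292.9826 169.1585] (58.82341384887695, 79.45326232910156) (263, 139, 60, 70) [0.5577 0.0751 0.117 ] [0.5584 0.0667 0.1143]
red [149.6272  59.503   54.6154]
[332.4413 106.1343] (61.85668182373047, 69.8352279663086) (298, 77, 70, 60) [0.5934 0.1336 0.117 ] [0.5939 0.1329 0.1132]
oil [0.6124 0.0752 0.06  ] lid dia px [54.692  0.067]
[[ 0.4625  0.1758  0.018 ]
 [ 0.6238  0.208   0.018 ]
 [ 0.671  -0.0525  0.018 ]
 [ 0.5109 -0.0804  0.018 ]] [0.567  0.0627 0.018 ]
```

View pics/w2c.png

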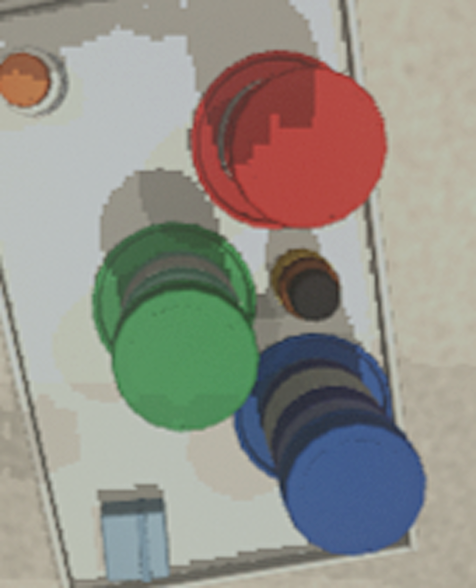

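Crop: lid centres in full-frame px are red (340.3,107.5), green (296.4,182.7), blue (356,229.3); oil cap at about (342,160). Each jar stands on its own saucer.

```bash
python3 - <<'E'
from cell import ctrl
from h import *
np.set_printoptions(precision=4,suppress=True)
w=dict(np.load("w2.npz"));s=ctrl.grab_frame("scene");d=ctrl.grab_frame("side")
from scipy.optimize import least_squares
for n,q,a,b in [("blue",(356,229.3),(224,152),(202,146)),("green",(296.4,182.7),(365,85),(373,105)),("red",(340.3,107.5),(505,166),(467,217)),("oil",(342,160),(362,258),(332,277))]:
    a=(224.6+a[0]/5,179.6+a[1]/5);b=(209.6+b[0]/4.5,179.6+b[1]/4.5)
    L=least_squares(lambda X:np.r_[proj(w,X)-q,proj(s,X)-a,proj(d,X)-b],[.6,.07,.1]);print(n,L.x,L.fun,plane(w,q,.06 if n=="oil" else .117))
for n,q in (("green",(230+174.5/2.8,55+303/2.8)),("blue",(230+312/2.8,55+412/2.8)),("red",(230+277/2.8,55+135/2.8))): print("saucer",n,plane(w,q,.011), "dia px*2.8",2.8*(proj(w,plane(w,q,.011)+[.037,0,0])-proj(w,plane(w,q,.011)-[.037,0,0])))
for p in((404,290),(447,273),(374,195)):print("yellow base",plane(s,p,0))
E
```

```text
blue [0.6219 0.0139 0.1167] [-0.0681 -0.5069 -0.3276  0.6388 -0.4345 -1.013 ] [0.6219 0.0135 0.117 ]
green [0.561  0.0619 0.1162] [-0.1092 -0.3308  0.0004  0.3597 -0.6064 -0.5342] [0.5611 0.0618 0.117 ]
red [0.6005 0.1328 0.1168] [-0.1019 -0.3933 -0.3955  0.7433 -0.3512 -0.7826] [0.6006 0.1325 0.117 ]
oil [0.6129 0.0743 0.0604] [-0.0443 -0.1192  0.0647  0.3683 -0.2036 -0.3933] [0.613  0.0741 0.06  ]
saucer green [0.5588 0.0614 0.011 ] dia px*2.8 [166.7179   0.2026]
saucer blue [0.6221 0.011  0.011 ] dia px*2.8 [161.4016   0.1901]
saucer red [0.6017 0.1331 0.011 ] dia px*2.8 [174.8945   0.2226]
yellow base [0.6664 0.3213 0.    ]
yellow base [ 0.5947  0.4082 -0.    ]
yellow base [0.3662 0.2211 0.    ]
```

Jar and cap heights match the text: lids at 0.1165 m (0.117 expected) and oil cap at 0.060 m. All points are in reach. Starting with the blue jar.

Scaled: 0.246 m / 0.5 = 0.492, 0.0717 m / 0.5 = 0.1434.

Emit:
play_rows(
  steps=[
    [-0.056,0.072,0.06,0,0,0],
    [-0.11,0.1434,0.12,0,0,0],
    [-0.11,0.1434,0.2,0,0,0],
    [-0.11,0.1434,0.27,0,0,0],
    [-0.11,0.1434,0.33,0,0,0],
    [-0.11,0.1434,0.38,0,0,0],
    [-0.11,0.1434,0.42,0,0,0],
    [-0.11,0.1434,0.46,0,0,0],
    [-0.11,0.1434,0.48,0,0,0],
    [-0.11,0.1434,0.492,0,0,0],
    [-0.11,0.1434,0.492,0,0,0],
    [-0.11,0.1434,0.492,0,0,0],
  ],
)

```text
time: 3.6
tool_pos: [0.6223, 0.0137, 0.086]
tool_rot: [179.9, 0.0, 90.0]
ft_force: [0.2, -0.4, 0.6]
width: 1.004
gripper_force: 0.0
```

Emit:
play_rows(
  steps=[
    [0,0,0,0,0,0],
    [0,0,0,0,0,0],
    [0,0,0,0,0,0],
    [0,0,0,0,0,0],
    [0,0,0,0,0,0],
    [0,0,0,0,0,0],
    [0,0,0,0,0,0],
    [0,0,0,0,0,0],
  ],
  hand=-1,
  squeeze=40,
)

```text
time: 4.27
tool_pos: [0.6225, 0.0142, 0.0867]
tool_rot: [179.9, 0.0, 90.0]
ft_force: [-2.2, -0.4, 5.2]
width: 0.596
gripper_force: 41.0
```

Scaled: -0.085 m / 0.5 = -0.17, -0.08 m / 0.5 = -0.16.

Emit:
play_rows(
  steps=[
    [0,0,-0.008,0,0,0],
    [0,0,-0.024,0,0,0],
    [0,0,-0.05,0,0,0],
    [0,0,-0.09,0,0,0],
    [0,0,-0.13,0,0,0],
    [0,0,-0.16,0,0,0],
    [0,0,-0.17,0,0,0],
    [0,0,-0.17,0,0,0],
  ],
)

```text
time: 4.93
tool_pos: [0.6227, 0.0142, 0.1719]
tool_rot: [179.8, 0.0, 90.0]
ft_force: [0.9, 0.2, -2.9]
width: 0.596
gripper_force: 42.3
```

Emit:
play_rows(
  steps=[
    [-0.03,-0.004,0,0,0,0],
    [-0.09,-0.014,0,0,0,0],
    [-0.17,-0.024,0,0,0,0],
    [-0.25,-0.036,0,0,0,0],
    [-0.33,-0.048,0,0,0,0],
    [-0.41,-0.06,0,0,0,0],
    [-0.49,-0.072,0,0,0,0],
    [-0.57,-0.084,0,0,0,0],
    [-0.65,-0.096,0,0,0,0],
    [-0.72,-0.108,0,0,0,0],
    [-0.77,-0.116,0,0,0,0],
    [-0.796,-0.116,0,0,0,0],
  ],
)

```text
time: 5.93
tool_pos: [0.5613, -0.3877, 0.1682]
tool_rot: [-179.8, -0.0, 89.8]
ft_force: [-0.0, 0.2, -2.7]
width: 0.593
gripper_force: 42.3
```

Scaled: 0.086 m / 0.5 = 0.172, 0.085 m / 0.5 = 0.17.

Emit:
play_rows(
  steps=[
    [0,0,0.02,0,0,0],
    [0,0,0.06,0,0,0],
    [0,0,0.1,0,0,0],
    [0,0,0.13,0,0,0],
    [0,0,0.15,0,0,0],
    [0,0,0.16,0,0,0],
    [0,0,0.166,0,0,0],
    [0,0,0.17,0,0,0],
    [0,0,0.172,0,0,0],
    [0,0,0.172,0,0,0],
  ],
)

```text
time: 6.77
tool_pos: [0.5644, -0.384, 0.085]
tool_rot: [179.9, 0.0, 90.0]
ft_force: [-0.2, 0.0, -2.9]
width: 0.598
gripper_force: 42.3
```

Scaled: 0.0025 m / 0.5 = 0.005, 0.001 m / 0.5 = 0.002.

Emit:
play_rows(
  steps=[
    [0,0,0.002,0,0,0],
    [0,0,0.004,0,0,0],
    [0,0,0.005,0,0,0],
    [0,0,0.005,0,0,0],
  ],
)

```text
time: 7.1
tool_pos: [0.5643, -0.3843, 0.0828]
tool_rot: [179.9, 0.1, 90.0]
ft_force: [-0.1, 0.5, 2.1]
width: 0.6
gripper_force: 42.6
```

Scaled: -0.2 m / 0.5 = -0.4, -0.17 m / 0.5 = -0.34.

Emit:
play_rows(
  steps=[
    [0,0,0,0,0,0],
    [0,0,0,0,0,0],
    [0,0,0,0,0,0],
    [0,0,0,0,0,0],
    [0,0,-0.01,0,0,0],
    [0,0,-0.04,0,0,0],
    [0,0,-0.1,0,0,0],
    [0,0,-0.18,0,0,0],
    [0,0,-0.26,0,0,0],
    [0,0,-0.34,0,0,0],
    [0,0,-0.4,0,0,0],
    [0,0,-0.4,0,0,0],
  ],
  hand=0.55,
)

```text
time: 8.1
tool_pos: [0.5663, -0.3857, 0.2908]
tool_rot: [179.4, 0.5, 90.0]
ft_force: [0.0, -0.7, 0.9]
width: 0.771
gripper_force: 0.0
```

```bash
python3 - <<'E'
from cell import ctrl
from h import *
f=ctrl.grab_frame("wrist");np.savez("w3.npz",**f)
cv2.imwrite("pics/w3.png",cv2.convertScaleAbs(f["color"][...,::-1],alpha=1.5))
s=ctrl.sense();print(s["tool_pos"],s["width"])
E
```

```text
[ 0.56562774 -0.3851808   0.28710054] 0.7755994118126233
```

View pics/w3.png

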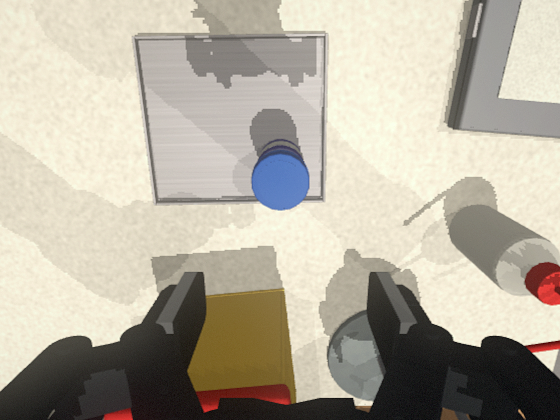

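Blue stands upright in the steel tray, lid at (280,180). Now green.

Emit:
play_rows(
  steps=[
    [0.08,-0.006,0,0,0,0],
    [0.16,-0.006,0,0,0,0],
    [0.24,-0.006,0,0,0,0],
    [0.32,-0.006,0,0,0,0],
    [0.4,-0.006,0,0,0,0],
    [0.48,-0.006,0,0,0,0],
    [0.56,-0.006,0,0,0,0],
    [0.64,-0.006,0,0,0,0],
    [0.72,-0.006,0,0,0,0],
    [0.8,-0.006,0,0,0,0],
    [0.87,-0.006,0,0,0,0],
    [0.892,-0.006,0,0,0,0],
  ],
  hand=1,
)

```text
time: 9.15
tool_pos: [0.5594, 0.0668, 0.2808]
tool_rot: [-179.9, -0.1, 90.3]
ft_force: [0.4, 0.0, -0.3]
width: 1.004
gripper_force: 0.0
```

Scaled: 0.1965 m / 0.5 = 0.393, 0.193 m / 0.5 = 0.386.

Emit:
play_rows(
  steps=[
    [0,0,0.04,0,0,0],
    [0,0,0.1,0,0,0],
    [0,0,0.17,0,0,0],
    [0,0,0.24,0,0,0],
    [0,0,0.3,0,0,0],
    [0,0,0.34,0,0,0],
    [0,0,0.37,0,0,0],
    [0,0,0.386,0,0,0],
    [0,0,0.393,0,0,0],
    [0,0,0.393,0,0,0],
  ],
)

```text
time: 9.98
tool_pos: [0.5602, 0.0619, 0.0846]
tool_rot: [-179.9, 0.0, 90.0]
ft_force: [-0.9, 0.2, -0.8]
width: 1.001
gripper_force: 0.0
```

Emit:
play_rows(
  steps=[
    [0,0,0,0,0,0],
    [0,0,0,0,0,0],
    [0,0,0,0,0,0],
    [0,0,0,0,0,0],
    [0,0,0,0,0,0],
    [0,0,0,0,0,0],
    [0,0,0,0,0,0],
    [0,0,0,0,0,0],
  ],
  hand=-1,
  squeeze=40,
)

```text
time: 10.65
tool_pos: [0.5615, 0.0622, 0.0866]
tool_rot: [179.9, 0.0, 90.0]
ft_force: [-2.8, -0.8, 7.2]
width: 0.594
gripper_force: 40.9
```

Scaled: -0.085 m / 0.5 = -0.17, -0.08 m / 0.5 = -0.16.

Emit:
play_rows(
  steps=[
    [0,0,-0.008,0,0,0],
    [0,0,-0.024,0,0,0],
    [0,0,-0.05,0,0,0],
    [0,0,-0.09,0,0,0],
    [0,0,-0.13,0,0,0],
    [0,0,-0.16,0,0,0],
    [0,0,-0.17,0,0,0],
    [0,0,-0.17,0,0,0],
  ],
)

```text
time: 11.32
tool_pos: [0.5618, 0.0622, 0.172]
tool_rot: [179.8, 0.0, 90.0]
ft_force: [1.0, -0.6, -1.5]
width: 0.593
gripper_force: 42.2
```

Scaled: -0.42 m / 0.5 = -0.84, -0.093 m / 0.5 = -0.186.

Emit:
play_rows(
  steps=[
    [-0.03,-0.016,0,0,0,0],
    [-0.09,-0.04,0,0,0,0],
    [-0.166,-0.07,0,0,0,0],
    [-0.24,-0.1,0,0,0,0],
    [-0.316,-0.13,0,0,0,0],
    [-0.39,-0.16,0,0,0,0],
    [-0.466,-0.186,0,0,0,0],
    [-0.546,-0.186,0,0,0,0],
    [-0.626,-0.186,0,0,0,0],
    [-0.706,-0.186,0,0,0,0],
    [-0.78,-0.186,0,0,0,0],
    [-0.84,-0.186,0,0,0,0],
  ],
)

```text
time: 12.32
tool_pos: [0.4669, -0.3604, 0.1689]
tool_rot: [-179.9, -0.0, 89.9]
ft_force: [0.4, -0.8, -2.0]
width: 0.595
gripper_force: 42.4
```

Scaled: 0.0885 m / 0.5 = 0.177, 0.088 m / 0.5 = 0.176.

Emit:
play_rows(
  steps=[
    [-0.036,0,0,0,0,0],
    [-0.052,0,0.03,0,0,0],
    [-0.052,0,0.07,0,0,0],
    [-0.052,0,0.11,0,0,0],
    [-0.052,0,0.14,0,0,0],
    [-0.052,0,0.158,0,0,0],
    [-0.052,0,0.166,0,0,0],
    [-0.052,0,0.17,0,0,0],
    [-0.052,0,0.174,0,0,0],
    [-0.052,0,0.176,0,0,0],
    [-0.052,0,0.177,0,0,0],
    [-0.052,0,0.177,0,0,0],
  ],
)

```text
time: 13.32
tool_pos: [0.4684, -0.3843, 0.0828]
tool_rot: [179.9, 0.1, 90.0]
ft_force: [-0.5, 1.0, -0.2]
width: 0.594
gripper_force: 42.6
```

Scaled: 0.0005 m / 0.5 = 0.001.

Emit:
play_rows(
  steps=[
    [0,0,0.001,0,0,0],
    [0,0,0.001,0,0,0],
  ],
)

```text
time: 13.48
tool_pos: [0.4684, -0.3845, 0.0827]
tool_rot: [179.9, 0.1, 90.0]
ft_force: [-1.0, 0.2, 4.0]
width: 0.599
gripper_force: 43.0
```

Scaled: -0.2 m / 0.5 = -0.4, -0.17 m / 0.5 = -0.34.

Emit:
play_rows(
  steps=[
    [0,0,0,0,0,0],
    [0,0,0,0,0,0],
    [0,0,0,0,0,0],
    [0,0,0,0,0,0],
    [0,0,-0.01,0,0,0],
    [0,0,-0.04,0,0,0],
    [0,0,-0.1,0,0,0],
    [0,0,-0.18,0,0,0],
    [0,0,-0.26,0,0,0],
    [0,0,-0.34,0,0,0],
    [0,0,-0.4,0,0,0],
    [0,0,-0.4,0,0,0],
  ],
  hand=0.55,
)

```text
time: 14.48
tool_pos: [0.4702, -0.3861, 0.2894]
tool_rot: [179.5, 0.5, 90.0]
ft_force: [1.0, -0.1, 1.6]
width: 0.776
gripper_force: 0.0
```

Scaled: 0.48 m / 0.5 = 0.96, 0.44 m / 0.5 = 0.88.

Emit:
play_rows(
  steps=[
    [0.08,0.022,0,0,0,0],
    [0.16,0.044,0,0,0,0],
    [0.24,0.066,0,0,0,0],
    [0.32,0.088,0,0,0,0],
    [0.4,0.11,0,0,0,0],
    [0.48,0.132,0,0,0,0],
    [0.56,0.154,0,0,0,0],
    [0.64,0.176,0,0,0,0],
    [0.72,0.198,0,0,0,0],
    [0.8,0.22,0,0,0,0],
    [0.88,0.24,0,0,0,0],
    [0.96,0.26,0,0,0,0],
  ],
  hand=1,
)

```text
time: 15.48
tool_pos: [0.5977, 0.0983, 0.2811]
tool_rot: [-180.0, 0.0, 90.0]
ft_force: [0.4, -0.3, -0.3]
width: 1.002
gripper_force: 0.0
```

Emit:
play_rows(
  steps=[
    [0.05,0.005,0,0,0,0],
    [0.0736,0.005,0.02,0,0,0],
    [0.0736,0.005,0.08,0,0,0],
    [0.0736,0.005,0.15,0,0,0],
    [0.0736,0.005,0.22,0,0,0],
    [0.0736,0.005,0.28,0,0,0],
    [0.0736,0.005,0.33,0,0,0],
    [0.0736,0.005,0.366,0,0,0],
    [0.0736,0.005,0.384,0,0,0],
    [0.0736,0.005,0.392,0,0,0],
    [0.0736,0.005,0.392,0,0,0],
    [0.0736,0.005,0.392,0,0,0],
  ],
)

```text
time: 16.48
tool_pos: [0.6009, 0.1328, 0.0862]
tool_rot: [179.9, -0.0, 90.0]
ft_force: [0.7, 0.3, -0.1]
width: 1.002
gripper_force: 0.0
```

Emit:
play_rows(
  steps=[
    [0,0,0,0,0,0],
    [0,0,0,0,0,0],
    [0,0,0,0,0,0],
    [0,0,0,0,0,0],
    [0,0,0,0,0,0],
    [0,0,0,0,0,0],
    [0,0,0,0,0,0],
    [0,0,0,0,0,0],
  ],
  hand=-1,
  squeeze=40,
)

```text
time: 17.15
tool_pos: [0.6009, 0.1332, 0.0867]
tool_rot: [179.9, -0.0, 90.0]
ft_force: [-1.6, 0.4, 5.5]
width: 0.597
gripper_force: 41.0
```

Emit:
play_rows(
  steps=[
    [0,0,-0.008,0,0,0],
    [0,0,-0.024,0,0,0],
    [0,0,-0.05,0,0,0],
    [0,0,-0.09,0,0,0],
    [0,0,-0.13,0,0,0],
    [0,0,-0.16,0,0,0],
    [0,0,-0.17,0,0,0],
    [0,0,-0.17,0,0,0],
  ],
)

```text
time: 17.82
tool_pos: [0.6012, 0.1332, 0.1719]
tool_rot: [179.8, -0.0, 90.0]
ft_force: [0.3, -0.8, -2.3]
width: 0.594
gripper_force: 42.3
```

Emit:
play_rows(
  steps=[
    [-0.03,-0.008,0,0,0,0],
    [-0.09,-0.02,0,0,0,0],
    [-0.17,-0.036,0,0,0,0],
    [-0.25,-0.052,0,0,0,0],
    [-0.33,-0.068,0,0,0,0],
    [-0.41,-0.084,0,0,0,0],
    [-0.49,-0.1,0,0,0,0],
    [-0.57,-0.116,0,0,0,0],
    [-0.65,-0.132,0,0,0,0],
    [-0.73,-0.148,0,0,0,0],
    [-0.8,-0.169,0,0,0,0],
    [-0.85,-0.169,0,0,0,0],
  ],
)

```text
time: 18.82
tool_pos: [0.5124, -0.2951, 0.1687]
tool_rot: [-179.8, -0.0, 89.8]
ft_force: [1.3, -0.4, -3.6]
width: 0.599
gripper_force: 42.4
```

Scaled: 0.0885 m / 0.5 = 0.177, 0.088 m / 0.5 = 0.176.

Emit:
play_rows(
  steps=[
    [-0.0236,0,0.01,0,0,0],
    [-0.0236,0,0.04,0,0,0],
    [-0.0236,0,0.08,0,0,0],
    [-0.0236,0,0.12,0,0,0],
    [-0.0236,0,0.146,0,0,0],
    [-0.0236,0,0.16,0,0,0],
    [-0.0236,0,0.168,0,0,0],
    [-0.0236,0,0.172,0,0,0],
    [-0.0236,0,0.174,0,0,0],
    [-0.0236,0,0.176,0,0,0],
    [-0.0236,0,0.177,0,0,0],
    [-0.0236,0,0.177,0,0,0],
  ],
)

```text
time: 19.82
tool_pos: [0.5164, -0.3042, 0.0828]
tool_rot: [179.9, 0.1, 90.0]
ft_force: [-1.2, 0.5, -0.4]
width: 0.593
gripper_force: 42.7
```

Scaled: 0.0005 m / 0.5 = 0.001.

Emit:
play_rows(
  steps=[
    [0,0,0.001,0,0,0],
    [0,0,0.001,0,0,0],
  ],
)

```text
time: 19.98
tool_pos: [0.5164, -0.3044, 0.0827]
tool_rot: [179.9, 0.1, 90.0]
ft_force: [-1.1, -0.1, 3.9]
width: 0.597
gripper_force: 43.2
```

Scaled: -0.2 m / 0.5 = -0.4, -0.17 m / 0.5 = -0.34.

Emit:
play_rows(
  steps=[
    [0,0,0,0,0,0],
    [0,0,0,0,0,0],
    [0,0,0,0,0,0],
    [0,0,0,0,0,0],
    [0,0,-0.01,0,0,0],
    [0,0,-0.04,0,0,0],
    [0,0,-0.1,0,0,0],
    [0,0,-0.18,0,0,0],
    [0,0,-0.26,0,0,0],
    [0,0,-0.34,0,0,0],
    [0,0,-0.4,0,0,0],
    [0,0,-0.4,0,0,0],
  ],
  hand=0.55,
)

```text
time: 20.98
tool_pos: [0.5186, -0.3058, 0.2893]
tool_rot: [179.4, 0.4, 90.0]
ft_force: [1.2, -1.5, -0.3]
width: 0.771
gripper_force: 0.0
```

Scaled: 0.374 m / 0.5 = 0.748, 0.36 m / 0.5 = 0.72.

Emit:
play_rows(
  steps=[
    [0.08,0.008,-0.02,0,0,0],
    [0.16,0.016,-0.04,0,0,0],
    [0.24,0.024,-0.06,0,0,0],
    [0.32,0.032,-0.08,0,0,0],
    [0.4,0.04,-0.1,0,0,0],
    [0.48,0.048,-0.1,0,0,0],
    [0.56,0.056,-0.1,0,0,0],
    [0.64,0.064,-0.1,0,0,0],
    [0.72,0.068,-0.1,0,0,0],
    [0.748,0.068,-0.1,0,0,0],
    [0.748,0.068,-0.1,0,0,0],
    [0.748,0.068,-0.1,0,0,0],
  ],
  hand=1,
)

```text
time: 21.98
tool_pos: [0.5495, 0.071, 0.331]
tool_rot: [-180.0, 0.0, 90.1]
ft_force: [0.8, -0.3, -0.3]
width: 1.003
gripper_force: 0.0
```

```bash
python3 - <<'E'
from cell import ctrl
from h import *
f=ctrl.grab_frame("wrist");np.savez("w4.npz",**f);s=ctrl.grab_frame("scene");np.savez("s4.npz",**s)
a=cv2.resize(f["color"][10:280,190:400],None,fx=2,fy=2,interpolation=cv2.INTER_CUBIC)
b=cv2.resize(s["color"][120:230,90:215],None,fx=3,fy=3,interpolation=cv2.INTER_CUBIC)
c=np.zeros((540,800,3),np.uint8);c[:540,:420]=a;c[:330,425:800]=b
cv2.imwrite("pics/w4.png",cv2.convertScaleAbs(c[...,::-1],alpha=1.4))
print(ctrl.sense()["tool_pos"])
E
```

```text
[0.5496817  0.0694203  0.33108987]
```

View pics/w4.png

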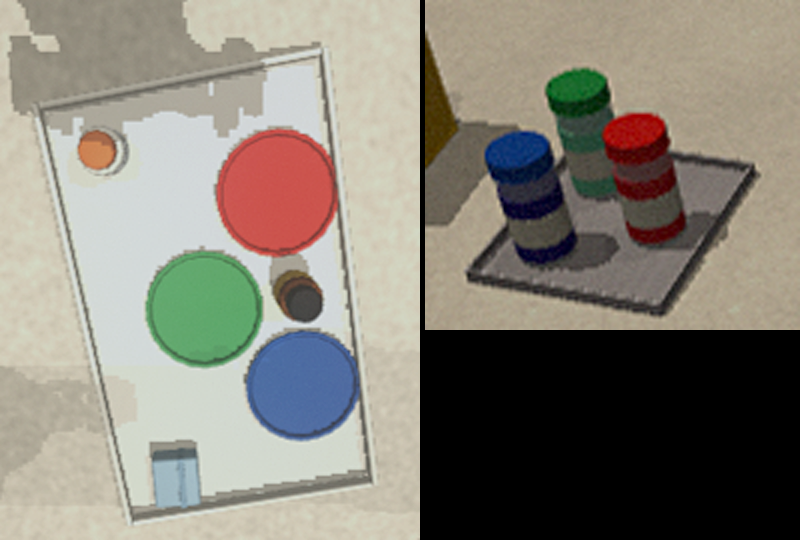

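All three jars stand on the steel tray and the oil bottle is untouched. The saucers now show fully, at crop px red (277,190), green (204,308), blue (302,384). I'll measure their centres and the oil bottle.

```bash
cat >> h.py <<'E'
def blob(f,p,tol=30,ch=None):
    im=cv2.GaussianBlur(f["color"],(3,3),0).astype(int);p=(int(p[0]),int(p[1]))
    c0=np.median(im[p[1]-5:p[1]+6,p[0]-5:p[0]+6].reshape(-1,3),0)
    hue=lambda a:a/np.maximum(a.sum(-1,keepdims=True),1)
    m=(np.abs(hue(im)-hue(c0)).max(2)<.07).astype(np.uint8)
    m=cv2.morphologyEx(m,cv2.MORPH_OPEN,np.ones((3,3)));_,L=cv2.connectedComponents(m)
    c=max(cv2.findContours((L==L[p[1],p[0]]).astype(np.uint8),0,1)[0],key=cv2.contourArea)
    e=cv2.fitEllipse(cv2.convexHull(c));return np.array(e[0]),np.array(e[1])
E
python3 - <<'E'
from h import *
np.set_printoptions(precision=4,suppress=True)
w=dict(np.load("w4.npz"));s=dict(np.load("s4.npz"))
for n,p in(("red",(277,190)),("green",(204,308)),("blue",(302,384))):
    q,e=blob(w,(190+p[0]/2,10+p[1]/2));X=plane(w,q,.011);a=proj(s,X)
    try: q2,e2=blob(s,a);t=tri(w,q,s,q2)
    except Exception as x: q2=e2=t=x
    print(n,q,e,X,"scene",a,q2,e2,t,"wid",(proj(w,X+[.037,0,0])-proj(w,X-[.037,0,0]))[0])
q=(190+304/2,10+303/2);print("oil cap",plane(w,q,.06))
E
```

```text
red [328.6106 105.8647] [59.7842 62.6322] [0.6013 0.1318 0.011 ] scene [322.5661 248.1665] [322.7127 247.5615] [17.683  30.9388] [0.6011 0.132  0.0128] wid 62.353290939925046
green [291.66   164.2246] [57.7498 58.4086] [0.558  0.0618 0.011 ] scene [297.5647 230.0532] OpenCV(4.12.0) /io/opencv/modules/imgproc/src/shapedescr.cpp:361: error: (-201:Incorrect size of input array) There should be at least 5 points to fit the ellipse in function 'fitEllipseNoDirect'
 OpenCV(4.12.0) /io/opencv/modules/imgproc/src/shapedescr.cpp:361: error: (-201:Incorrect size of input array) There should be at least 5 points to fit the ellipse in function 'fitEllipseNoDirect'
 OpenCV(4.12.0) /io/opencv/modules/imgproc/src/shapedescr.cpp:361: error: (-201:Incorrect size of input array) There should be at least 5 points to fit the ellipse in function 'fitEllipseNoDirect'
 wid 59.51498232539035
blue [341.0682 202.2521] [53.3433 56.3661] [0.6218 0.0127 0.011 ] scene [270.1867 244.8013] [270.268  244.8075] [19.709 29.506] [0.6218 0.0128 0.011 ] wid 57.65775926858885
oil cap [0.6131 0.0742 0.06  ]
```

Saucer centres: red (0.601,0.132), green (0.558,0.062), blue (0.622,0.013). The oil bottle is at (0.613,0.074). I'll take it by the cap so the tips stay above the tray wall.

Scaled: 0.3 m / 0.5 = 0.6, 0.063 m / 0.5 = 0.126.

Emit:
play_rows(
  steps=[
    [0.008,0.06,0.04,0,0,0],
    [0.008,0.126,0.1,0,0,0],
    [0.008,0.126,0.18,0,0,0],
    [0.008,0.126,0.26,0,0,0],
    [0.008,0.126,0.34,0,0,0],
    [0.008,0.126,0.41,0,0,0],
    [0.008,0.126,0.48,0,0,0],
    [0.008,0.126,0.53,0,0,0],
    [0.008,0.126,0.566,0,0,0],
    [0.008,0.126,0.59,0,0,0],
    [0.008,0.126,0.6,0,0,0],
    [0.008,0.126,0.6,0,0,0],
  ],
)

```text
time: 23.08
tool_pos: [0.6123, 0.0732, 0.0305]
tool_rot: [-179.9, 0.0, 89.9]
ft_force: [-0.4, 0.7, -0.1]
width: 1.0
gripper_force: 0.0
```

Emit:
play_rows(
  steps=[
    [0,0,0,0,0,0],
    [0,0,0,0,0,0],
    [0,0,0,0,0,0],
    [0,0,0,0,0,0],
    [0,0,0,0,0,0],
    [0,0,0,0,0,0],
    [0,0,0,0,0,0],
    [0,0,0,0,0,0],
    [0,0,0,0,0,0],
    [0,0,0,0,0,0],
  ],
  hand=-1,
  squeeze=20,
)

```text
time: 23.92
tool_pos: [0.6132, 0.0743, 0.0321]
tool_rot: [179.9, -0.0, 90.0]
ft_force: [-0.9, 1.8, 6.0]
width: 0.289
gripper_force: 20.3
```

Scaled: -0.19 m / 0.5 = -0.38, -0.17 m / 0.5 = -0.34.

Emit:
play_rows(
  steps=[
    [0,0,-0.006,0,0,0],
    [0,0,-0.02,0,0,0],
    [0,0,-0.04,0,0,0],
    [0,0,-0.07,0,0,0],
    [0,0,-0.11,0,0,0],
    [0,0,-0.16,0,0,0],
    [0,0,-0.22,0,0,0],
    [0,0,-0.29,0,0,0],
    [0,0,-0.34,0,0,0],
    [0,0,-0.37,0,0,0],
    [0,0,-0.38,0,0,0],
    [0,0,-0.38,0,0,0],
  ],
)

```text
time: 24.92
tool_pos: [0.6137, 0.0743, 0.2234]
tool_rot: [179.8, -0.0, 90.0]
ft_force: [1.0, -0.1, -0.9]
width: 0.287
gripper_force: 19.8
```

Scaled: 0.19 m / 0.5 = 0.38, 0.18 m / 0.5 = 0.36.

Emit:
play_rows(
  steps=[
    [0.03,-0.02,0,0,0,0],
    [0.07,-0.046,0,0,0,0],
    [0.12,-0.08,0,0,0,0],
    [0.17,-0.114,0,0,0,0],
    [0.22,-0.148,0,0,0,0],
    [0.27,-0.18,0,0,0,0],
    [0.32,-0.214,0,0,0,0],
    [0.36,-0.24,0,0,0,0],
    [0.38,-0.252,0,0,0,0],
    [0.38,-0.252,0,0,0,0],
    [0.38,-0.252,0,0,0,0],
  ],
)

```text
time: 25.83
tool_pos: [0.4858, 0.2643, 0.2203]
tool_rot: [-179.9, 0.1, 90.1]
ft_force: [1.0, 0.5, 0.8]
width: 0.289
gripper_force: 19.8
```

```bash
python3 - <<'E'
from cell import ctrl
from h import *
f=ctrl.grab_frame("wrist");np.savez("w5.npz",**f);s=ctrl.grab_frame("side");np.savez("s5.npz",**s)
c=np.zeros((600,560,3),np.uint8);c[:420]=f["color"];c[420:600,:560]=s["color"][140:320]
cv2.imwrite("pics/w5.png",cv2.convertScaleAbs(c[...,::-1],alpha=1.4))
print(ctrl.sense()["tool_pos"])
E
```

```text
[0.48690822 0.2634596  0.22070947]
```

View pics/w5.png

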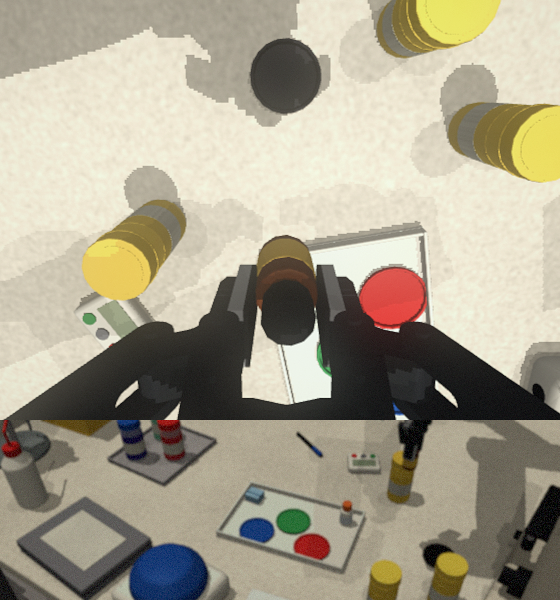

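The bottle hangs upright between the pads at (288,290). The dish is at (286,76) in the wrist view, clear of the yellow jars at (435,20) and (520,140).

```bash
python3 - <<'E'
from cell import ctrl
from h import *
np.set_printoptions(precision=4,suppress=True)
w=dict(np.load("w5.npz"));s=ctrl.grab_frame("scene")
def dark(f,b,th):
    x0,y0,x1,y1=b;g=cv2.GaussianBlur(f["color"],(3,3),0)[y0:y1,x0:x1].max(2)
    c=max(cv2.findContours((g<th).astype(np.uint8),0,1)[0],key=cv2.contourArea);e=cv2.fitEllipse(cv2.convexHull(c));return np.array(e[0])+[x0,y0],e[1]
q,e=dark(w,(235,30,335,122),60);q2,e2=dark(s,(400,215,450,250),60)
X=plane(w,q,.008);print(q,e,X,q2,e2,tri(w,q,s,q2),proj(w,X+[.032,0,0])-proj(w,X-[.032,0,0]))
E
```

```text
[284.8689  75.1945] (68.67623901367188, 72.49082946777344) [0.4859 0.355  0.008 ] [424.6404 233.2136] (20.871244430541992, 28.565393447875977) [0.4859 0.3551 0.0055] [72.0016  0.1683]
```

Scaled: 0.185 m / 0.5 = 0.37, 0.091 m / 0.5 = 0.182.

Emit:
play_rows(
  steps=[
    [0.04,-0.002,0.01,0,0,0],
    [0.1,-0.002,0.03,0,0,0],
    [0.16,-0.002,0.06,0,0,0],
    [0.182,-0.002,0.1,0,0,0],
    [0.182,-0.002,0.16,0,0,0],
    [0.182,-0.002,0.22,0,0,0],
    [0.182,-0.002,0.27,0,0,0],
    [0.182,-0.002,0.31,0,0,0],
    [0.182,-0.002,0.34,0,0,0],
    [0.182,-0.002,0.36,0,0,0],
    [0.182,-0.002,0.37,0,0,0],
    [0.182,-0.002,0.37,0,0,0],
  ],
)

```text
time: 26.98
tool_pos: [0.4857, 0.3543, 0.0353]
tool_rot: [-179.9, 0.0, 89.9]
ft_force: [-0.1, 0.3, 0.5]
width: 0.29
gripper_force: 19.8
```

Emit:
play_rows(
  steps=[
    [0,0,0.002,0,0,0],
    [0,0,0.004,0,0,0],
    [0,0,0.006,0,0,0],
    [0,0,0.008,0,0,0],
    [0,0,0.01,0,0,0],
    [0,0,0.01,0,0,0],
    [0,0,0.01,0,0,0],
  ],
)

```text
time: 27.57
tool_pos: [0.4856, 0.3552, 0.0314]
tool_rot: [180.0, -0.0, 90.0]
ft_force: [0.5, -0.2, -0.6]
width: 0.291
gripper_force: 19.8
```

Commanded 0.031, no contact yet. Lowering a little more.

Scaled: 0.0015 m / 0.5 = 0.003, 0.001 m / 0.5 = 0.002.

Emit:
play_rows(
  steps=[
    [0,0,0.001,0,0,0],
    [0,0,0.002,0,0,0],
    [0,0,0.003,0,0,0],
    [0,0,0.003,0,0,0],
  ],
)

```text
time: 27.9
tool_pos: [0.4857, 0.3556, 0.0311]
tool_rot: [180.0, -0.0, 90.0]
ft_force: [-2.7, -0.8, 9.4]
width: 0.291
gripper_force: 20.6
```

Scaled: -0.17 m / 0.5 = -0.34, -0.13 m / 0.5 = -0.26.

Emit:
play_rows(
  steps=[
    [0,0,-0.001,0,0,0],
    [0,0,-0.001,0,0,0],
    [0,0,-0.001,0,0,0],
    [0,0,-0.001,0,0,0],
    [0,0,-0.001,0,0,0],
    [0,0,-0.001,0,0,0],
    [0,0,-0.01,0,0,0],
    [0,0,-0.04,0,0,0],
    [0,0,-0.1,0,0,0],
    [0,0,-0.18,0,0,0],
    [0,0,-0.26,0,0,0],
    [0,0,-0.34,0,0,0],
  ],
  hand=0.2,
)

```text
time: 28.9
tool_pos: [0.4852, 0.3549, 0.2017]
tool_rot: [-180.0, 0.0, 90.0]
ft_force: [1.1, 0.2, -0.8]
width: 0.599
gripper_force: 0.0
```

Scaled: -0.09 m / 0.5 = -0.18, -0.08 m / 0.5 = -0.16.

Emit:
play_rows(
  steps=[
    [-0.06,0,-0.06,0,0,0],
    [-0.12,0,-0.1,0,0,0],
    [-0.18,0,-0.16,0,0,0],
    [-0.18,0,-0.16,0,0,0],
    [-0.18,0,-0.16,0,0,0],
    [-0.18,0,-0.16,0,0,0],
  ],
)

```text
time: 29.4
tool_pos: [0.4857, 0.2651, 0.2799]
tool_rot: [180.0, -0.0, 90.0]
ft_force: [-1.0, 0.7, -0.9]
width: 0.599
gripper_force: 0.0
```

```bash
python3 - <<'E'
from cell import ctrl
from h import *
f=ctrl.grab_frame("wrist");np.savez("w6.npz",**f);s=ctrl.grab_frame("scene");np.savez("s6.npz",**s);d=ctrl.grab_frame("side")
a=cv2.resize(f["color"][30:180,200:370],None,fx=3,fy=3,interpolation=cv2.INTER_CUBIC)
b=cv2.resize(s["color"][150:250,100:200],None,fx=2.8,fy=2.8,interpolation=cv2.INTER_CUBIC)
g=cv2.resize(s["color"][195:250,390:460],None,fx=4,fy=4,interpolation=cv2.INTER_CUBIC)
c=np.zeros((510,800,3),np.uint8);c[:450,:510]=a;c[:280,515:795]=b;c[285:505,515:795]=g
cv2.imwrite("pics/w6.png",cv2.convertScaleAbs(c[...,::-1],alpha=1.5))
print(ctrl.sense()["tool_pos"])
E
```

```text
[0.4849454  0.2656662  0.27840945]
```

View pics/w6.png

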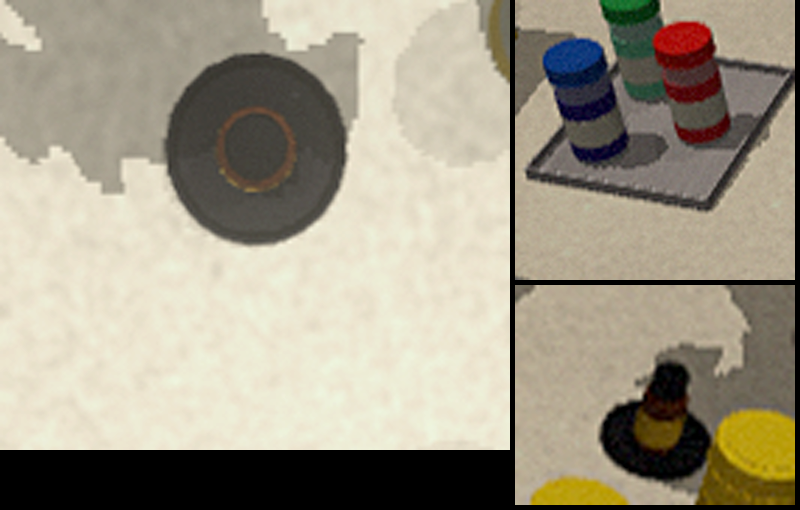

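The bottle stands upright at the dish centre: cap (257,148) against dish (256,150). Next, the red jar.

Scaled: -0.48 m / 0.5 = -0.96, -0.28 m / 0.5 = -0.56.

Emit:
play_rows(
  steps=[
    [-0.08,0.006,0,0,0,0],
    [-0.16,0.012,0,0,0,0],
    [-0.24,0.018,0,0,0,0],
    [-0.32,0.024,0,0,0,0],
    [-0.4,0.03,0,0,0,0],
    [-0.48,0.036,0,0,0,0],
    [-0.56,0.042,0,0,0,0],
    [-0.64,0.048,0,0,0,0],
    [-0.72,0.054,0,0,0,0],
    [-0.8,0.06,0,0,0,0],
    [-0.88,0.06,0,0,0,0],
    [-0.96,0.06,0,0,0,0],
  ],
  hand=1,
)

```text
time: 30.55
tool_pos: [0.5158, -0.2159, 0.2785]
tool_rot: [-179.9, -0.1, 90.1]
ft_force: [1.3, 0.4, -0.4]
width: 1.004
gripper_force: 0.0
```

Scaled: 0.196 m / 0.5 = 0.392, 0.192 m / 0.5 = 0.384.

Emit:
play_rows(
  steps=[
    [-0.08,0,0,0,0,0],
    [-0.15,0,0,0,0,0],
    [-0.1784,0,0.02,0,0,0],
    [-0.1784,0,0.08,0,0,0],
    [-0.1784,0,0.15,0,0,0],
    [-0.1784,0,0.22,0,0,0],
    [-0.1784,0,0.28,0,0,0],
    [-0.1784,0,0.33,0,0,0],
    [-0.1784,0,0.366,0,0,0],
    [-0.1784,0,0.384,0,0,0],
    [-0.1784,0,0.392,0,0,0],
    [-0.1784,0,0.392,0,0,0],
  ],
)

```text
time: 31.55
tool_pos: [0.5157, -0.303, 0.0827]
tool_rot: [-179.9, -0.1, 90.1]
ft_force: [0.2, -0.4, 0.3]
width: 1.001
gripper_force: 0.0
```

Emit:
play_rows(
  steps=[
    [0,0,0,0,0,0],
    [0,0,0,0,0,0],
    [0,0,0,0,0,0],
    [0,0,0,0,0,0],
    [0,0,0,0,0,0],
    [0,0,0,0,0,0],
    [0,0,0,0,0,0],
    [0,0,0,0,0,0],
  ],
  hand=-1,
  squeeze=40,
)

```text
time: 32.22
tool_pos: [0.5166, -0.3047, 0.0854]
tool_rot: [179.9, 0.1, 90.0]
ft_force: [-2.0, 0.2, 5.8]
width: 0.593
gripper_force: 41.3
```

Scaled: -0.085 m / 0.5 = -0.17, -0.08 m / 0.5 = -0.16.

Emit:
play_rows(
  steps=[
    [0,0,-0.008,0,0,0],
    [0,0,-0.024,0,0,0],
    [0,0,-0.05,0,0,0],
    [0,0,-0.09,0,0,0],
    [0,0,-0.13,0,0,0],
    [0,0,-0.16,0,0,0],
    [0,0,-0.17,0,0,0],
    [0,0,-0.17,0,0,0],
  ],
)

```text
time: 32.88
tool_pos: [0.5167, -0.3046, 0.1704]
tool_rot: [179.9, 0.1, 90.0]
ft_force: [0.2, -1.4, -3.9]
width: 0.595
gripper_force: 42.3
```

Scaled: 0.425 m / 0.5 = 0.85, 0.085 m / 0.5 = 0.17.

Emit:
play_rows(
  steps=[
    [0.03,0.008,0,0,0,0],
    [0.09,0.02,0,0,0,0],
    [0.17,0.036,0,0,0,0],
    [0.25,0.052,0,0,0,0],
    [0.33,0.068,0,0,0,0],
    [0.41,0.084,0,0,0,0],
    [0.49,0.1,0,0,0,0],
    [0.57,0.116,0,0,0,0],
    [0.65,0.132,0,0,0,0],
    [0.73,0.148,0,0,0,0],
    [0.8,0.17,0,0,0,0],
    [0.85,0.17,0,0,0,0],
  ],
)

```text
time: 33.88
tool_pos: [0.6009, 0.1251, 0.1672]
tool_rot: [-179.9, -0.1, 90.2]
ft_force: [1.1, -0.7, -1.9]
width: 0.595
gripper_force: 42.5
```

Scaled: 0.08 m / 0.5 = 0.16, 0.079 m / 0.5 = 0.158.

Emit:
play_rows(
  steps=[
    [0.022,0,0.006,0,0,0],
    [0.022,0,0.03,0,0,0],
    [0.022,0,0.06,0,0,0],
    [0.022,0,0.094,0,0,0],
    [0.022,0,0.12,0,0,0],
    [0.022,0,0.138,0,0,0],
    [0.022,0,0.148,0,0,0],
    [0.022,0,0.154,0,0,0],
    [0.022,0,0.158,0,0,0],
    [0.022,0,0.16,0,0,0],
    [0.022,0,0.16,0,0,0],
    [0.022,0,0.16,0,0,0],
  ],
)

```text
time: 34.88
tool_pos: [0.6011, 0.132, 0.0895]
tool_rot: [179.9, -0.0, 90.0]
ft_force: [-2.2, -1.0, 1.2]
width: 0.593
gripper_force: 42.7
```

Emit:
play_rows(
  steps=[
    [0,0,0.001,0,0,0],
    [0,0,0.0016,0,0,0],
    [0,0,0.0016,0,0,0],
  ],
)

```text
time: 35.13
tool_pos: [0.6011, 0.1321, 0.0895]
tool_rot: [179.9, -0.0, 90.0]
ft_force: [-4.3, 0.0, 7.9]
width: 0.594
gripper_force: 43.4
```

Scaled: -0.2 m / 0.5 = -0.4, -0.17 m / 0.5 = -0.34.

Emit:
play_rows(
  steps=[
    [0,0,0,0,0,0],
    [0,0,0,0,0,0],
    [0,0,0,0,0,0],
    [0,0,0,0,0,0],
    [0,0,-0.01,0,0,0],
    [0,0,-0.04,0,0,0],
    [0,0,-0.1,0,0,0],
    [0,0,-0.18,0,0,0],
    [0,0,-0.26,0,0,0],
    [0,0,-0.34,0,0,0],
    [0,0,-0.4,0,0,0],
    [0,0,-0.4,0,0,0],
  ],
  hand=0.55,
)

```text
time: 36.13
tool_pos: [0.604, 0.1324, 0.2962]
tool_rot: [179.3, -0.1, 90.0]
ft_force: [1.0, 1.7, 0.5]
width: 0.775
gripper_force: 0.0
```

Scaled: -0.48 m / 0.5 = -0.96, -0.44 m / 0.5 = -0.88.

Emit:
play_rows(
  steps=[
    [-0.08,-0.022,0,0,0,0],
    [-0.16,-0.044,0,0,0,0],
    [-0.24,-0.066,0,0,0,0],
    [-0.32,-0.088,0,0,0,0],
    [-0.4,-0.11,0,0,0,0],
    [-0.48,-0.132,0,0,0,0],
    [-0.56,-0.154,0,0,0,0],
    [-0.64,-0.176,0,0,0,0],
    [-0.72,-0.198,0,0,0,0],
    [-0.8,-0.22,0,0,0,0],
    [-0.88,-0.24,0,0,0,0],
    [-0.96,-0.26,0,0,0,0],
  ],
)

```text
time: 37.13
tool_pos: [0.4699, -0.3498, 0.2879]
tool_rot: [180.0, -0.0, 90.0]
ft_force: [0.8, -0.4, -0.2]
width: 0.774
gripper_force: 0.0
```

Emit:
play_rows(
  steps=[
    [-0.05,-0.006,0,0,0,0],
    [-0.072,-0.006,0.03,0,0,0],
    [-0.072,-0.006,0.09,0,0,0],
    [-0.072,-0.006,0.16,0,0,0],
    [-0.072,-0.006,0.23,0,0,0],
    [-0.072,-0.006,0.29,0,0,0],
    [-0.072,-0.006,0.34,0,0,0],
    [-0.072,-0.006,0.376,0,0,0],
    [-0.072,-0.006,0.398,0,0,0],
    [-0.072,-0.006,0.408,0,0,0],
    [-0.072,-0.006,0.408,0,0,0],
    [-0.072,-0.006,0.408,0,0,0],
  ],
  hand=0.7,
)

```text
time: 38.13
tool_pos: [0.4684, -0.3845, 0.0848]
tool_rot: [179.9, 0.1, 90.0]
ft_force: [-0.3, -0.6, 0.7]
width: 0.849
gripper_force: 0.0
```

Emit:
play_rows(
  steps=[
    [0,0,0,0,0,0],
    [0,0,0,0,0,0],
    [0,0,0,0,0,0],
    [0,0,0,0,0,0],
    [0,0,0,0,0,0],
    [0,0,0,0,0,0],
    [0,0,0,0,0,0],
    [0,0,0,0,0,0],
  ],
  hand=-1,
  squeeze=40,
)

```text
time: 38.8
tool_pos: [0.4685, -0.385, 0.0857]
tool_rot: [179.9, 0.1, 90.0]
ft_force: [-1.5, -0.0, 6.5]
width: 0.594
gripper_force: 41.2
```

Scaled: -0.085 m / 0.5 = -0.17, -0.08 m / 0.5 = -0.16.

Emit:
play_rows(
  steps=[
    [0,0,-0.008,0,0,0],
    [0,0,-0.024,0,0,0],
    [0,0,-0.05,0,0,0],
    [0,0,-0.09,0,0,0],
    [0,0,-0.13,0,0,0],
    [0,0,-0.16,0,0,0],
    [0,0,-0.17,0,0,0],
    [0,0,-0.17,0,0,0],
  ],
)

```text
time: 39.47
tool_pos: [0.4687, -0.3847, 0.1708]
tool_rot: [179.9, 0.1, 90.0]
ft_force: [0.5, -0.1, -2.5]
width: 0.596
gripper_force: 42.1
```

Scaled: 0.43 m / 0.5 = 0.86, 0.09 m / 0.5 = 0.18.

Emit:
play_rows(
  steps=[
    [0.03,0,0,0,0,0],
    [0.09,0,0,0,0,0],
    [0.17,0,0,0,0,0],
    [0.25,0.02,0,0,0,0],
    [0.33,0.04,0,0,0,0],
    [0.41,0.064,0,0,0,0],
    [0.49,0.088,0,0,0,0],
    [0.57,0.112,0,0,0,0],
    [0.65,0.136,0,0,0,0],
    [0.73,0.16,0,0,0,0],
    [0.8,0.18,0,0,0,0],
    [0.86,0.18,0,0,0,0],
  ],
)

```text
time: 40.47
tool_pos: [0.5586, 0.0488, 0.1678]
tool_rot: [-180.0, -0.0, 90.1]
ft_force: [1.3, -0.4, -2.8]
width: 0.596
gripper_force: 42.3
```

Scaled: 0.08 m / 0.5 = 0.16, 0.079 m / 0.5 = 0.158.

Emit:
play_rows(
  steps=[
    [0.032,0,0.006,0,0,0],
    [0.032,0,0.03,0,0,0],
    [0.032,0,0.06,0,0,0],
    [0.032,0,0.094,0,0,0],
    [0.032,0,0.12,0,0,0],
    [0.032,0,0.138,0,0,0],
    [0.032,0,0.148,0,0,0],
    [0.032,0,0.154,0,0,0],
    [0.032,0,0.158,0,0,0],
    [0.032,0,0.16,0,0,0],
    [0.032,0,0.16,0,0,0],
    [0.032,0,0.16,0,0,0],
  ],
)

```text
time: 41.47
tool_pos: [0.5578, 0.062, 0.0898]
tool_rot: [180.0, 0.0, 90.0]
ft_force: [-2.8, -0.4, 3.0]
width: 0.593
gripper_force: 42.7
```

Scaled: 0.0005 m / 0.5 = 0.001, 0.0003 m / 0.5 = 0.0006.

Emit:
play_rows(
  steps=[
    [0,0,0.0006,0,0,0],
    [0,0,0.001,0,0,0],
    [0,0,0.001,0,0,0],
  ],
)

```text
time: 41.72
tool_pos: [0.5578, 0.062, 0.0898]
tool_rot: [180.0, 0.0, 90.0]
ft_force: [-4.5, 0.4, 7.9]
width: 0.594
gripper_force: 43.3
```

Emit:
play_rows(
  steps=[
    [0,0,0,0,0,0],
    [0,0,0,0,0,0],
    [0,0,0,0,0,0],
    [0,0,0,0,0,0],
    [0,0,-0.01,0,0,0],
    [0,0,-0.04,0,0,0],
    [0,0,-0.1,0,0,0],
    [0,0,-0.18,0,0,0],
    [0,0,-0.26,0,0,0],
    [0,0,-0.34,0,0,0],
    [0,0,-0.4,0,0,0],
    [0,0,-0.4,0,0,0],
  ],
  hand=0.55,
)

```text
time: 42.72
tool_pos: [0.5612, 0.062, 0.2962]
tool_rot: [179.3, 0.0, 90.0]
ft_force: [0.7, -0.7, 0.9]
width: 0.777
gripper_force: 0.0
```

Scaled: -0.446 m / 0.5 = -0.892, -0.435 m / 0.5 = -0.87.

Emit:
play_rows(
  steps=[
    [-0.08,0.012,0,0,0,0],
    [-0.16,0.012,0,0,0,0],
    [-0.24,0.012,0,0,0,0],
    [-0.32,0.012,0,0,0,0],
    [-0.4,0.012,0,0,0,0],
    [-0.48,0.012,0,0,0,0],
    [-0.56,0.012,0,0,0,0],
    [-0.64,0.012,0,0,0,0],
    [-0.72,0.012,0,0,0,0],
    [-0.8,0.012,0,0,0,0],
    [-0.87,0.012,0,0,0,0],
    [-0.892,0.012,0,0,0,0],
  ],
  hand=0.8,
)

```text
time: 43.72
tool_pos: [0.5627, -0.3893, 0.2871]
tool_rot: [-179.9, 0.1, 89.7]
ft_force: [0.2, 0.9, -0.9]
width: 0.898
gripper_force: 0.0
```

Scaled: 0.2045 m / 0.5 = 0.409, 0.2 m / 0.5 = 0.4.

Emit:
play_rows(
  steps=[
    [0,0,0.01,0,0,0],
    [0,0,0.05,0,0,0],
    [0,0,0.11,0,0,0],
    [0,0,0.18,0,0,0],
    [0,0,0.24,0,0,0],
    [0,0,0.3,0,0,0],
    [0,0,0.346,0,0,0],
    [0,0,0.38,0,0,0],
    [0,0,0.4,0,0,0],
    [0,0,0.409,0,0,0],
    [0,0,0.409,0,0,0],
    [0,0,0.409,0,0,0],
  ],
)

```text
time: 44.72
tool_pos: [0.5646, -0.3838, 0.085]
tool_rot: [179.9, 0.0, 90.1]
ft_force: [-0.4, -0.5, -0.6]
width: 0.9
gripper_force: 0.0
```

Emit:
play_rows(
  steps=[
    [0,0,0,0,0,0],
    [0,0,0,0,0,0],
    [0,0,0,0,0,0],
    [0,0,0,0,0,0],
    [0,0,0,0,0,0],
    [0,0,0,0,0,0],
    [0,0,0,0,0,0],
    [0,0,0,0,0,0],
  ],
  hand=-1,
  squeeze=40,
)

```text
time: 45.38
tool_pos: [0.5645, -0.3848, 0.0857]
tool_rot: [179.9, 0.1, 90.0]
ft_force: [-2.2, 0.3, 5.6]
width: 0.596
gripper_force: 41.4
```

Scaled: -0.085 m / 0.5 = -0.17, -0.08 m / 0.5 = -0.16.

Emit:
play_rows(
  steps=[
    [0,0,-0.008,0,0,0],
    [0,0,-0.024,0,0,0],
    [0,0,-0.05,0,0,0],
    [0,0,-0.09,0,0,0],
    [0,0,-0.13,0,0,0],
    [0,0,-0.16,0,0,0],
    [0,0,-0.17,0,0,0],
    [0,0,-0.17,0,0,0],
  ],
)

```text
time: 46.05
tool_pos: [0.5647, -0.3846, 0.1707]
tool_rot: [179.9, 0.1, 90.0]
ft_force: [0.0, -1.0, -2.2]
width: 0.596
gripper_force: 42.3
```

Scaled: 0.388 m / 0.5 = 0.776, 0.058 m / 0.5 = 0.116.

Emit:
play_rows(
  steps=[
    [0.03,0.008,0,0,0,0],
    [0.09,0.024,0,0,0,0],
    [0.17,0.04,0,0,0,0],
    [0.25,0.056,0,0,0,0],
    [0.33,0.072,0,0,0,0],
    [0.41,0.088,0,0,0,0],
    [0.49,0.104,0,0,0,0],
    [0.57,0.116,0,0,0,0],
    [0.64,0.116,0,0,0,0],
    [0.7,0.116,0,0,0,0],
    [0.744,0.116,0,0,0,0],
    [0.776,0.116,0,0,0,0],
  ],
)

```text
time: 47.05
tool_pos: [0.6201, 0.0077, 0.1672]
tool_rot: [-179.8, -0.1, 90.2]
ft_force: [-0.1, 0.0, -2.3]
width: 0.591
gripper_force: 42.3
```

Emit:
play_rows(
  steps=[
    [0.018,0,0.006,0,0,0],
    [0.018,0,0.03,0,0,0],
    [0.018,0,0.06,0,0,0],
    [0.018,0,0.094,0,0,0],
    [0.018,0,0.12,0,0,0],
    [0.018,0,0.138,0,0,0],
    [0.018,0,0.148,0,0,0],
    [0.018,0,0.154,0,0,0],
    [0.018,0,0.158,0,0,0],
    [0.018,0,0.16,0,0,0],
    [0.018,0,0.16,0,0,0],
    [0.018,0,0.16,0,0,0],
  ],
)

```text
time: 48.05
tool_pos: [0.622, 0.0129, 0.0899]
tool_rot: [180.0, 0.0, 90.0]
ft_force: [-3.1, 0.3, 1.4]
width: 0.597
gripper_force: 42.5
```

Scaled: 0.0005 m / 0.5 = 0.001, 0.0003 m / 0.5 = 0.0006.

Emit:
play_rows(
  steps=[
    [0,0,0.0006,0,0,0],
    [0,0,0.001,0,0,0],
    [0,0,0.001,0,0,0],
  ],
)

```text
time: 48.3
tool_pos: [0.622, 0.013, 0.0898]
tool_rot: [179.9, 0.0, 90.0]
ft_force: [-4.2, 0.1, 6.4]
width: 0.592
gripper_force: 43.1
```

Scaled: -0.2 m / 0.5 = -0.4, -0.17 m / 0.5 = -0.34.

Emit:
play_rows(
  steps=[
    [0,0,0,0,0,0],
    [0,0,0,0,0,0],
    [0,0,0,0,0,0],
    [0,0,0,0,0,0],
    [0,0,-0.01,0,0,0],
    [0,0,-0.04,0,0,0],
    [0,0,-0.1,0,0,0],
    [0,0,-0.18,0,0,0],
    [0,0,-0.26,0,0,0],
    [0,0,-0.34,0,0,0],
    [0,0,-0.4,0,0,0],
    [0,0,-0.4,0,0,0],
  ],
  hand=0.55,
)

```text
time: 49.3
tool_pos: [0.6251, 0.0128, 0.2968]
tool_rot: [179.3, 0.1, 90.0]
ft_force: [-0.2, -0.1, 0.3]
width: 0.775
gripper_force: 0.0
```

Scaled: -0.072 m / 0.5 = -0.144, -0.06 m / 0.5 = -0.12.

Emit:
play_rows(
  steps=[
    [0.06,-0.06,-0.04,0,0,0],
    [0.114,-0.12,-0.08,0,0,0],
    [0.114,-0.144,-0.086,0,0,0],
    [0.114,-0.144,-0.086,0,0,0],
    [0.114,-0.144,-0.086,0,0,0],
    [0.114,-0.144,-0.086,0,0,0],
    [0.114,-0.144,-0.086,0,0,0],
  ],
)

```text
time: 49.88
tool_pos: [0.5503, 0.0694, 0.3305]
tool_rot: [-179.9, 0.0, 90.0]
ft_force: [0.0, 0.1, -0.2]
width: 0.775
gripper_force: 0.0
```

```bash
python3 - <<'E'
from cell import ctrl
from h import *
f=ctrl.grab_frame("wrist");np.savez("w7.npz",**f);s=ctrl.grab_frame("scene")
a=cv2.resize(f["color"][10:280,190:400],None,fx=2,fy=2,interpolation=cv2.INTER_CUBIC)
# overlay expected lid-top circles for the saucer centres
t=np.linspace(0,6.283,90)
for x,y in((.6012,.132),(.558,.0618),(.6218,.0127)):
    for u in t: 
        p=proj(f,[x+.026*np.cos(u),y+.026*np.sin(u),.117]);p=((p-[190,10])*2).astype(int);cv2.circle(a,tuple(map(int,p)),0,(255,255,255),-1)
b=cv2.resize(s["color"][170:275,225:450],None,fx=1.68,fy=1.68,interpolation=cv2.INTER_CUBIC)
c=np.zeros((540,800,3),np.uint8);c[:540,:420]=a;c[:b.shape[0],422:422+b.shape[1]]=b[:,:378]
cv2.imwrite("pics/w7.png",cv2.convertScaleAbs(c[...,::-1],alpha=1.4))
st=ctrl.sense();print(st["tool_pos"],st["width"],st["time"])
E
```

```text
[0.55014794 0.06939729 0.33039123] 0.770756427251241 49.9833
```

View pics/w7.png

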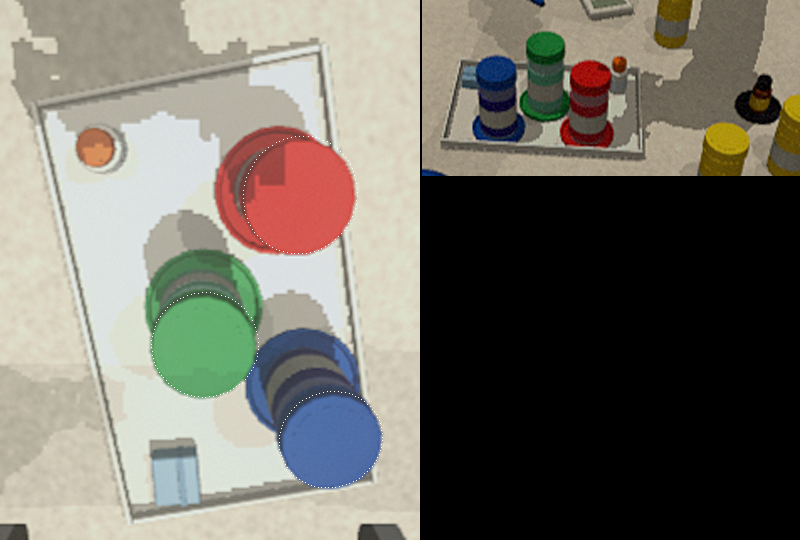

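The lids coincide with the circles expected above the saucer centres: red (298,195), green (203,345), blue (330,440). All jars are upright, the oil bottle stands in the dish, the saline bottle has not moved, and the gripper is clear.

```bash
python3 -c "
from cell import ctrl
print(ctrl.sign_off())"
```

```text
the job is handed in; nothing more can be done
None
```

The job is handed in at about 50 s: each jar is back upright in the saucer of its lid colour, the oil bottle stands in the black dish, and the saline bottle was not moved; the final pictures confirm all of this, but sign-off returned no verdict.

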